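# Change the strips in the propagator

## Robot

A 6-joint arm with a two-finger parallel gripper is mounted at the origin on the work surface. World frame = base frame: x ahead of the robot, y to its left, z up, the work surface at z = 0. Lengths are in m, angles in rad, forces in N, time in s.
With the tool pointing down it reaches from about 0.2 to 0.875 m from the base axis. Payload 3.4 kg.
Tool frame: the origin (TCP) lies between the finger pads; the fingertips stand 22 mm ahead of it and the grasp point (between the pads) lies 3 mm ahead of it; z points along the fingers, x is the direction in which the jaws open and shut, and the axes are right-handed (so a half turn about z gives the same grasp; the last joint's range is limited). The gripper opens to 94 mm and grips with 3 to 60 N. Pads are 16 mm wide; open, the fingers measure 119 mm over their backs; the gripper's body (75 mm by 177 mm) begins 78 mm behind the grasp point.
Start: joints at [-1.415, 0.276, 1.505, -0, 1.361, -0.121], TCP at [0.157, -0.553, 0.227] pointing down, gripper open.
Joint ranges: [-2.89, 2.89], [-0.75, 2.08], [0.22, 2.7], [-1.18, 4.32], [0.11, 2.71], [-2.7, 2.7]. Speed limits (rad/s): [2.57, 2.57, 3.14, 3.14, 3.14, 3.14].

## Interface

Orientations are given as a unit quaternion [x, y, z, w].
In Python, from cell import bot gives the robot as it stands. The module is installed in compiled form; this text tells all that it offers.
- The arm moves only by the shell command python3 -m jog 'ROWS' [FORCE]. ROWS is JSON, a list of rows, each a list of 3 entries, a list of its own where there are three numbers: the shift along the tool's x, y, z in mm, then the turn about the tool's z in degrees, then the closure in counts, from 0 (fully open) to 255 (shut). In form: [[[dx, dy, dz], twist, fingers], ...]. A call has 1 to 8 rows; each row is the pose to reach, as a shift and turn from the pose commanded when the call began, along the tool's axes at that moment; what a row does not reach only later rows make up. A row lasts 1/8 s, in which the tool goes at most 62.5 mm and 10.7 degrees, less where a joint would pass 70% of its speed; a pose out of reach is approached as far as the arm can. A call with a gripper value outside its range is refused whole. The fingers move at their own pace and stop on an object; FORCE is the grip in N (left out, the last holds). Time passes only in rows, so rows that repeat a pose let the fingers close. It gives the time, the measured TCP pose, the force and the opening at its end, in the units of the state.
- bot.sense(): the state, without advancing time (a new reading comes with each control period).
- bot.read_camera(name): name is "scene" or "side" or "wrist"; returns (picture, depth): 420x560x3 uint8, blue, green, red; 420x560 float32, m along the optical axis (not along the pixel's ray), 0 where there is no reading.
- bot.camera_model(name): a dict with "fov_y" (degrees; the focal length in pixels is half the picture's height over the tangent of half this angle, whatever the lens; pixels are square), "cx", "cy" (the principal point, pixels), "k1" (the pictures are not rectified: a ray, as slopes to the right and down, at radius r is drawn at 1 + k1 r^2 times it, then the intrinsics apply), "R" (3x3) and "t" (3): a world point X has camera coordinates R X + t. Camera axes: x right, y down, z forward; pixel columns grow to the right and rows downward; lengths in m; the calibration is good to about 2 mm. A picture is of the moment at which its call begins: read the wrist's pose just before it. camera_model takes no time and is no camera call; for the wrist camera it gives the pose at the moment of the call.
- bot.hand_in(): hands the job in, once; it reports no verdict.
The state is a dict: "time_s": time; "q": joint angles; "qvel": joint speeds; "tau": joint torques, N m; "tcp_pos": TCP position; "tool_rot": TCP orientation; "contact_force": force on the tool from outside, world axes, zero at the start; "ft_torque": the same for the moment, N m; "opening": finger opening in m.
Only numpy, scipy, OpenCV 4.12 (cv2) and the standard library are available. Lean on these libraries where they do the work, as an engineer would, in place of code of your own. Each camera call takes 0.05 s, during which the arm holds its last target.

## Task

The strips in one bay of the propagator have come up: turn the heat selector off (white mark), slide that bay's cover all the way open past the neighbouring cover, lift out the sprouted strips and stand them upright on the green mat, then stand all the freshly sown strips from the board upright in the emptied bay. Slide the cover fully shut again and set the heat selector to the yellow mark. Leave the strips in the other bay and the other things on the bench where they are.

Things in the scene. Friction and masses are not known exactly. Their poses are not given: they have to be found in the camera images.
- propagator: pale fixed box, 256 mm (x) by 430 mm (y), origin under its centre, front to -x. Two bays along y, each 228 (x) by 183 mm (y), 20 to 203 mm either side of the middle; a 60 mm high rib between. Track rails front and back 104 mm high, 14 mm thick; end walls 88 mm. Two clear covers slide along y, left (+y) one on the lower track. Control housing at the front, 68 mm high, reaching 204 mm in -x from the origin
- bed_a: dark grey bed plate, 224 mm (x) by 178 mm (y), 4 mm thick, fixed, on the floor of the bay whose strips have sprouted (left or right, under that side's cover); origin at the centre of its underside, 10 mm above the bench; axes as the propagator's. Strips stand on it lengthwise along y; three fit side by side, 68 mm apart in x; the bay's walls are 114 mm in x from its centre
- cover_left_handle (a point): middle of the top edge of the left (+y) cover's black handle bar, at its outer end: 110 mm long in x, 10 mm thick in y, 22 mm high above the cover, top 116 mm above the bench. Pinch it across y from above by its top 10 mm: opened, it stops close to the edge of the right cover, whose top face is 102 mm above the bench
- cover_left (a joint): how far the left cover is open, m: 0 shut, 0.183 fully open (moves to -y, beneath the right cover, which must be shut, as the bar stops at its edge); friction about 2 N
- cover_right_handle (a point): middle of the top edge of the right (-y) cover's black handle bar, at its outer end: 110 mm long in x, 10 mm thick in y, 22 mm high above the cover, top 124 mm above the bench; pinch it across y from above by its top 10 mm
- cover_right (a joint): how far the right cover is open, m: 0 shut, 0.183 fully open (moves to +y, above the left cover, which must be shut); friction about 2 N
- heat_knob_grip (a point): heat selector on the control housing: black knob with an upright bar grip 42 mm long, 13 mm wide, 28 mm high above its 44 mm round skirt; its top is 105 mm above the bench; this point is on its upright axis, 96 mm above the bench; x runs along the bar to the end with the white pointer line, z up
- heat_knob (a joint): selector angle, rad, growing clockwise seen from above. Detents every 0.698 rad, each with a coloured dot: 0 white (off), 0.698 blue, 1.396 green, 2.094 yellow, 2.793 red. At 0 the pointer lies 80 degrees anticlockwise of the propagator's +x. Starts at blue or green. Turning takes about 0.1 N m; let go between two detents it drops into the nearer
- board: plywood board, 360 mm (x) by 200 mm (y), 5 mm thick, fixed flat on the bench, left or right of the propagator; the sown strips stand on it at the start; origin at the centre of its underside
- mat: green ribbed bench mat, 360 mm (x) by 200 mm (y), 5 mm thick, fixed flat on the bench on the propagator's other side; origin at the centre of its underside
- ready_1_mid (a point): sprouted strip: green seedlings 12 mm high on its four brown plugs (one or two such strips are present), standing in one bay at the start; black four-cell strip, 140 mm long, 40 mm wide, 60 mm tall, about 0.18 kg, straight sides; this point is its centre, 30 mm above its underside; x along its length, y across, z up
- ready_2_mid (a point): sprouted strip: green seedlings 12 mm high on its four brown plugs (one or two such strips are present), standing in one bay at the start; black four-cell strip, 140 mm long, 40 mm wide, 60 mm tall, about 0.18 kg, straight sides; this point is its centre, 30 mm above its underside; x along its length, y across, z up
- sown_1_mid (a point): freshly sown strip: brown plugs, nothing showing yet (two or three are present), standing on the board at the start; black four-cell strip, 140 mm long, 40 mm wide, 60 mm tall, about 0.18 kg, straight sides; this point is its centre, 30 mm above its underside; x along its length, y across, z up
- sown_2_mid (a point): freshly sown strip: brown plugs, nothing showing yet (two or three are present), standing on the board at the start; black four-cell strip, 140 mm long, 40 mm wide, 60 mm tall, about 0.18 kg, straight sides; this point is its centre, 30 mm above its underside; x along its length, y across, z up
- sown_3_mid (a point): freshly sown strip: brown plugs, nothing showing yet (two or three are present), standing on the board at the start; black four-cell strip, 140 mm long, 40 mm wide, 60 mm tall, about 0.18 kg, straight sides; this point is its centre, 30 mm above its underside; x along its length, y across, z up
- slow_1_mid (a point): strip still germinating in the other bay, bare brown plugs; it stays there; black four-cell strip, 140 mm long, 40 mm wide, 60 mm tall, about 0.18 kg, straight sides; this point is its centre, 30 mm above its underside; x along its length, y across, z up
- slow_2_mid (a point): strip still germinating in the other bay, bare brown plugs; it stays there; black four-cell strip, 140 mm long, 40 mm wide, 60 mm tall, about 0.18 kg, straight sides; this point is its centre, 30 mm above its underside; x along its length, y across, z up
- seed_jar: seed jar with an orange lid, 86 mm tall, 70 mm in diameter, a bystander; origin at its underside
- pot_stack: stack of terracotta pots, 105 mm tall, 86 mm in diameter, a bystander; origin at its underside
- dibber: wooden dibber with a cross handle, about 150 mm long, lying flat, a bystander; origin at its underside
- trowel: hand trowel, about 225 mm long, lying flat, a bystander; origin at its underside
- label_box: small open box of plant labels, 70 by 50 mm, 66 mm tall, a bystander; origin at its underside
There are look-alikes about, which are no part of the job. Leave any blue look-alike of the part that bears sown_1_mid alone.

How it is judged:
On the way, in this order (a step that is already met when the one before it is completed fails the run):
1. the heat selector is off, within 0.17 rad of the white mark (value of joint heat_knob below 0.17 rad), for 0.2 s.
2. the cover over the sprouted bay is slid open past its neighbour, at least 165 of 183 mm (((y of bed_a in the frame of propagator above 0 m and value of joint cover_left above 0.165 m) or (y of bed_a in the frame of propagator below 0 m and value of joint cover_right above 0.165 m))), for 0.2 s.
3. the sprouted strips stand on the green mat (x of ready_1_mid in the frame of mat between -0.17 and 0.17 m and y of ready_1_mid in the frame of mat between -0.09 and 0.09 m and z of ready_1_mid in the frame of mat between 0.022 and 0.046 m and angle between each of ready_1_mid, ready_2_mid's own z axis and vertical below 0.15 rad and x of ready_2_mid in the frame of mat between -0.17 and 0.17 m and y of ready_2_mid in the frame of mat between -0.09 and 0.09 m and z of ready_2_mid in the frame of mat between 0.022 and 0.046 m), for 0.2 s.
4. all sown strips stand in the emptied bay (x of sown_1_mid in the frame of bed_a between -0.102 and 0.102 m and y of sown_1_mid in the frame of bed_a between -0.035 and 0.035 m and z of sown_1_mid in the frame of bed_a between 0.022 and 0.046 m and angle between each of sown_1_mid, sown_2_mid, sown_3_mid's own z axis and vertical below 0.15 rad and x of sown_2_mid in the frame of bed_a between -0.102 and 0.102 m and y of sown_2_mid in the frame of bed_a between -0.035 and 0.035 m and z of sown_2_mid in the frame of bed_a between 0.022 and 0.046 m and x of sown_3_mid in the frame of bed_a between -0.102 and 0.102 m and y of sown_3_mid in the frame of bed_a between -0.035 and 0.035 m and z of sown_3_mid in the frame of bed_a between 0.022 and 0.046 m), for 0.2 s.
5. both covers are shut again, to 8 mm (value of joint each of cover_left, cover_right below 0.008 m), for 0.2 s.
At the end, for the whole second after the job is handed in: Sprouted strips upright (0.15 rad), centres on the green mat; sown strips upright on the emptied bay's bed; both covers shut to 8 mm; selector within 0.17 rad of the yellow mark; the other bay's strips within 30 mm of their start; all at rest (all of step 3 and all of step 4 and all of step 5 and value of joint heat_knob between 1.924 and 2.264 rad and linear speed of each of ready_1, ready_2, sown_1, sown_2, sown_3 below 0.02 m/s and distance of each of slow_1_mid, slow_2_mid from where it was at the start of the episode below 0.03 m); the robot touches nothing.
It fails at once if a strip in the other bay is shifted by more than 30 mm (distance of any of slow_1_mid, slow_2_mid from where it was at the start of the episode above 0.03 m).
It fails at once if a bystander is shifted by more than 50 mm (distance of any of seed_jar, pot_stack, dibber, trowel, label_box from where it was at the start of the episode above 0.05 m).
Of ready_1, ready_2 only 1 to 2 are there at a start; the rules pass over those that are not, and their reading is None.
Of sown_1, sown_2, sown_3 only 2 to 3 are there at a start; the rules pass over those that are not, and their reading is None.
At some moment in a run one of sown_1, sown_2, sown_3 may be knocked a few centimetres aside while the robot is not near it.
It also fails if it takes over 210 s, if anything falls off the work surface, if the arm or the gripper's body presses on something with over 40 N, if the wrist force passes 120 N, or if a joint passes its speed limit or range.

## Working session

There is one attempt and no reset: what is moved stays moved. The work goes in short steps, Python scripts to look and compute and a shell command to move; the robot and the scene stay as the last step left them, time stands still between calls to the robot, and variables do not carry over. Pictures are saved under pics/ and viewed, and the job is handed in when it is done.

```bash
mkdir -p pics; ls
cat > h.py <<'E'
import numpy as np, cv2
from cell import bot
def K(m,shape=(420,560)):
    f=shape[0]/2/np.tan(np.radians(m['fov_y'])/2); return f
def cap(name):
    m=bot.camera_model(name); p,d=bot.read_camera(name); return m,p,d
def rays(m,uv):
    f=K(m); uv=np.atleast_2d(np.array(uv,float))
    xd=(uv-np.array([m['cx'],m['cy']]))/f
    x=xd.copy()
    for _ in range(30):
        r2=(x**2).sum(1,keepdims=True); x=xd/(1+m['k1']*r2)
    return np.c_[x,np.ones(len(x))]
def cloud(m,d):
    h,w=d.shape; u,v=np.meshgrid(np.arange(w),np.arange(h))
    r=rays(m,np.c_[u.ravel(),v.ravel()])
    X=(r*d.reshape(-1,1)-np.array(m['t']))@np.array(m['R'])
    return X.reshape(h,w,3)
def plane(m,uv,z):
    r=rays(m,uv)@np.array(m['R']); c=-np.array(m['R']).T@np.array(m['t'])
    return c+r*((z-c[2])/r[:,2:3])
def proj(m,X):
    X=np.atleast_2d(X)@np.array(m['R']).T+np.array(m['t']); x=X[:,:2]/X[:,2:]
    r2=(x**2).sum(1,keepdims=True); return x*(1+m['k1']*r2)*K(m)+np.array([m['cx'],m['cy']])
E
python3 - <<'E'
from h import *
s=bot.sense(); print(s)
for n in ['scene','side','wrist']:
    m,p,d=cap(n); cv2.imwrite(f'pics/{n}0.png',p); np.savez(f'{n}0.npz',p=p,d=d,**m)
    print(n,m)
E
```

```text
pics
{'time_s': 0.0, 'q': array([-1.41500431e+00,  2.76589037e-01,  1.50612679e+00, -3.87492689e-05,
        1.36070825e+00, -1.21017723e-01]), 'qvel': array([ 0.00013127, -0.00085775,  0.00123007,  0.00050104, -0.00117052,
       -0.00017927]), 'tau': array([ 5.40322560e-06, -4.04583621e+01, -2.37226295e+01,  7.04856729e-02,
        3.48830083e-02, -1.43327652e-04]), 'tcp_pos': array([ 0.15702818, -0.55258403,  0.22661065]), 'tool_rot': array([ 7.97901926e-01, -6.02786594e-01, -6.71826223e-04, -6.22522697e-04]), 'contact_force': array([ 0.48995763, -0.96452101,  0.55995165]), 'ft_torque': array([ 0.06166151, -0.00697473, -0.0191313 ]), 'opening': 0.09428912876036043}
scene {'fov_y': 55.92669600183083, 'cx': 285.62340202538536, 'cy': 210.37572651803336, 'k1': -0.001897467821209647, 'R': array([[ 0.4884862 ,  0.87235127,  0.01960882],
       [ 0.59916418, -0.31900466, -0.73432847],
       [-0.63433707,  0.37045822, -0.67851101]]), 't': array([-0.25705569, -0.20868252,  1.41661002])}
side {'fov_y': 47.408569021705034, 'cx': 286.4969310689539, 'cy': 207.83494058450623, 'k1': -0.033851732333014535, 'R': array([[ 0.97883683, -0.2044929 , -0.00781799],
       [-0.14634339, -0.67276871, -0.72523504],
       [ 0.14304572,  0.71103088, -0.68845698]]), 't': array([-0.49391797,  0.1574354 ,  1.46992113])}
wrist {'fov_y': 70.30777878468987, 'cx': 280.5352865345919, 'cy': 213.8046273559213, 'k1': -0.06533442585643431, 'R': array([[ 0.27236342, -0.96219344, -0.00139334],
       [-0.93644594, -0.2654074 ,  0.22940773],
       [-0.22110442, -0.06117749, -0.97332942]]), 't': array([-0.57474084, -0.0222855 ,  0.3901648 ])}
```

View pics/scene0.png

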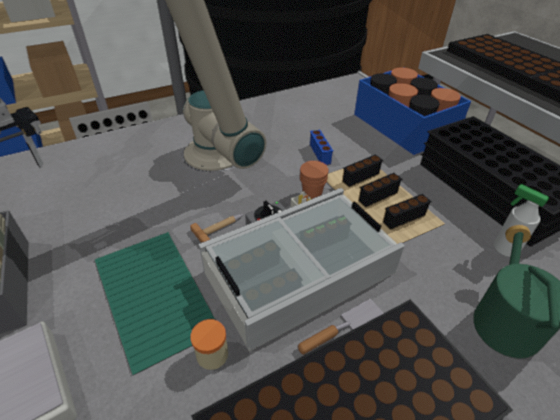

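View pics/side0.png

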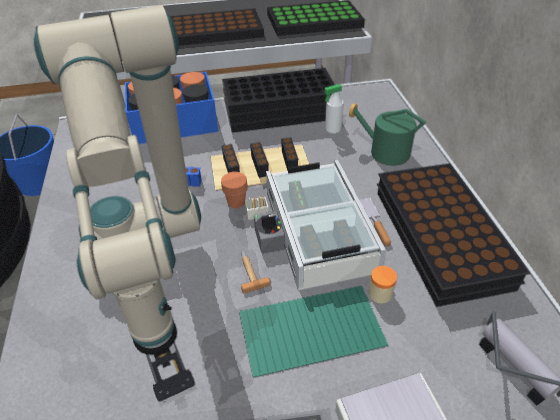

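View pics/wrist0.png

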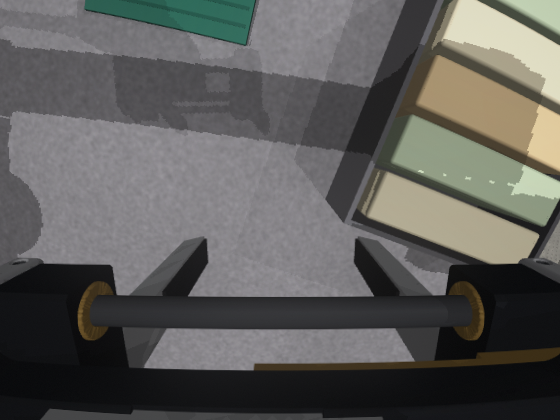

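Run:
```python
from h import *
for n,(a,b,c,e) in {'scene':(130,350,190,450),'side':(130,300,180,400)}.items():
    z=np.load(f'{n}0.npz'); p=z['p'][a:b,c:e]
    s=min(800/p.shape[1],600/p.shape[0]); cv2.imwrite(f'pics/{n}0z.png',cv2.resize(p,None,fx=s,fy=s,interpolation=cv2.INTER_CUBIC)); print(n,s)
```

```text
scene 2.727272727272727
side 3.5294117647058822
```

View pics/scene0z.png

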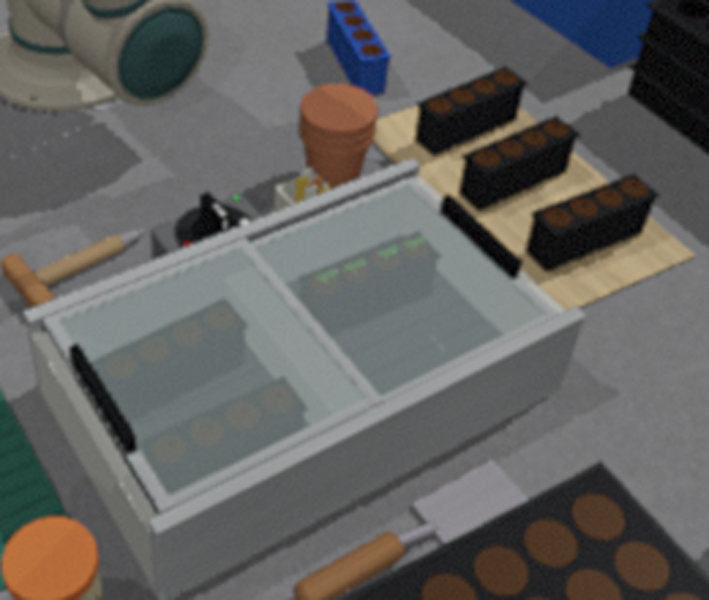

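View pics/side0z.png

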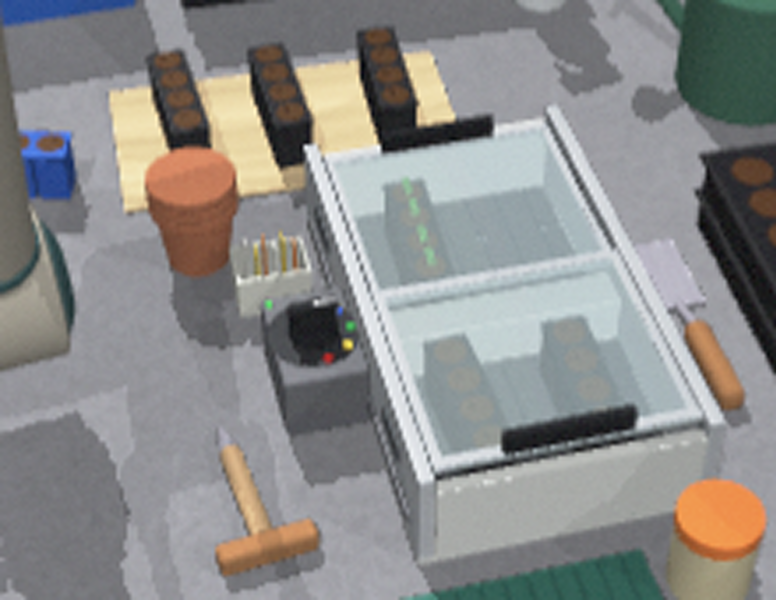

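Run:
```python
from h import *
for n in ['scene','side']:
    z=np.load(f'{n}0.npz'); m={k:z[k] for k in ['cx','cy','k1','R','t','fov_y']}
    X=cloud(m,z['d']); p=z['p'].astype(int); hsv=cv2.cvtColor(z['p'],cv2.COLOR_BGR2HSV)
    x,y,zz=X[...,0],X[...,1],X[...,2]
    def show(name,mask):
        mask=mask&(z['d']>0)&(x>-.2)&(x<1.1)&(abs(y)<.7)
        k,l,st,c=cv2.connectedComponentsWithStats(mask.astype(np.uint8))
        for i in range(1,k):
            if st[i,4]<25: continue
            P=X[l==i]; r=cv2.minAreaRect(P[:,:2].astype(np.float32)*1000)
            print(n,name,st[i],'c',np.round(r[0],1),'s',np.round(r[1],1),'a',round(r[2],1),'zmed',np.round(np.median(P[:,2])*1000,1))
    show('rail',(zz>.099)&(zz<.108)&(hsv[...,1]<60)&(hsv[...,2]>110))
    show('green',(hsv[...,0]>60)&(hsv[...,0]<95)&(hsv[...,1]>100)&(zz<.02))
    show('ply',(hsv[...,0]>10)&(hsv[...,0]<30)&(hsv[...,1]>50)&(hsv[...,2]>120)&(zz<.02)&(zz>.0))
    show('black65',(zz>.055)&(zz<.072)&(hsv[...,2]<110)&(y>.1))
    show('handle',(zz>.105)&(zz<.128)&(hsv[...,2]<60)&(y<.3))
```

```text
scene rail [ 199  188  205  138 6240] c [610.3  -5.9] s [259.7 428.9] a 2.2 zmed 102.5
scene rail [252 247  14  11  71] c [ 581.6 -105.5] s [28.2 29.2] a 21.6 zmed 102.0
scene rail [246 290  13  10  83] c [ 682.3 -173.6] s [25.3 25.7] a 53.8 zmed 101.9
scene green [  96  233  118  141 9617] c [ 498.5 -356.4] s [360.5 197.7] a 2.1 zmed 5.2
scene green [476 326  21  24  54] c [976.3 257.8] s [ 8.8 60.6] a 85.6 zmed 13.9
scene ply [ 327  169  117   74 1855] c [479.9 364.4] s [205.1 362.8] a 89.7 zmed 4.8
scene ply [201 216  34  17 139] c [ 359.4 -132.1] s [ 32.5 103.7] a 8.1 zmed 17.3
scene black65 [356  99  73  43 326] c [182.4 622.8] s [342.7  57. ] a 11.0 zmed 63.1
scene black65 [313 130  14  15  88] c [168.2 335.2] s [27.2 95.1] a 74.0 zmed 60.4
scene black65 [322 146   8   5  32] c [237.6 316.1] s [22.9 29.8] a 43.5 zmed 60.7
scene black65 [424 148  89  65 483] c [577.4 604.5] s [ 12.9 347.2] a 89.8 zmed 63.5
scene black65 [343 154  40  22 382] c [371.9 369.9] s [ 43.8 143.6] a 3.7 zmed 64.2
scene black65 [360 172  42  24 445] c [477.5 359.9] s [ 42.6 145.3] a 2.9 zmed 64.3
scene b
[... 1611 characters left out ...]
7.5] s [22.7 82.4] a 87.8 zmed 13.1
side ply [370 293  21  10  67] c [ 705.9 -312.6] s [16.6 56.7] a 62.8 zmed 12.6
side black65 [230 106  96  16 333] c [597.7 608.5] s [394.9  24.7] a 0.4 zmed 64.0
side black65 [281 137  17  26 268] c [589.8 362.1] s [145.8  39.2] a 88.4 zmed 65.0
side black65 [373 139  40  16 150] c [962.9 285.9] s [ 64.8 146.2] a 64.9 zmed 64.1
side black65 [250 142  19  26 273] c [475.2 357.8] s [ 39.3 144.9] a 3.0 zmed 64.7
side black65 [222 144  17  26 234] c [370.4 369.2] s [ 38.7 146.8] a 4.4 zmed 64.7
side handle [288 163  31   9 107] c [602.8 188.8] s [108.   18.7] a 0.8 zmed 111.6
side handle [322 246  38  12 200] c [ 617.3 -206.1] s [107.7   9.5] a 2.3 zmed 117.7
```

```bash
cat >> h.py <<'E'
PC=np.array([.612,-.006]); PY=np.radians(2.25)
def p2w(x,y): c,s=np.cos(PY),np.sin(PY); return PC+np.array([c*x-s*y,s*x+c*y])
def w2p(P):
    c,s=np.cos(PY),np.sin(PY); D=np.asarray(P)[...,:2]-PC; return np.stack([c*D[...,0]+s*D[...,1],-s*D[...,0]+c*D[...,1]],-1)
def tool():
    from scipy.spatial.transform import Rotation as R
    s=bot.sense(); M=R.from_quat(s['tool_rot']).as_matrix(); return s,M
def togo(P,yaw=None):
    "P world TCP target; yaw = wanted world angle of tool x (deg, mod 180)"
    s,M=tool(); d=M.T@(np.array(P)-s['tcp_pos'])*1000
    a=np.degrees(np.arctan2(M[1,0],M[0,0])); out=f"t={s['time_s']:.2f} tcp={np.round(s['tcp_pos'],4)} yaw={a:.1f} op={s['opening']*1000:.1f} F={np.round(s['contact_force'],1)} q6={s['q'][5]:.2f} shift={np.round(d,1)}"
    if yaw is not None:
        t=(a-yaw+90)%180-90; out+=f" twist={t:.1f}"   # +twist = clockwise
    print(out)
E
python3 - <<'E'
from h import *
for n in ['scene','side']:
    z=np.load(f'{n}0.npz'); m={k:z[k] for k in ['cx','cy','k1','R','t','fov_y']}
    X=cloud(m,z['d']); pl=w2p(X); 
    mk=(X[...,2]>.09)&(X[...,2]<.112)&(pl[...,0]<-.13)&(pl[...,0]>-.21)&(abs(pl[...,1])<.1)
    P=X[mk]; print(n,mk.sum(),np.round(P.mean(0),4)); 
    r=cv2.minAreaRect(P[:,:2].astype(np.float32)*1000); print(r, w2p(np.array(r[0])/1000))
    v,u=np.where(mk); print(u.min(),u.max(),v.min(),v.max())
    mk=(X[...,2]>.06)&(X[...,2]<.075)&(pl[...,0]<-.13)&(pl[...,0]>-.22)&(abs(pl[...,1])<.1)
    r=cv2.minAreaRect(X[mk][:,:2].astype(np.float32)*1000); print('housing',r)
    c=w2p(cv2.boxPoints(r)/1000); print(np.round(c,3))
    v,u=np.where(mk); p=z['p'][v.min()-20:v.max()+8,u.min()-8:u.max()+8]; s=min(800/p.shape[1],600/p.shape[0]); cv2.imwrite(f'pics/{n}k.png',cv2.resize(p,None,fx=s,fy=s,interpolation=cv2.INTER_CUBIC))
togo([.43,0.0,.25],0)
E
```

```text
scene 89 [ 0.4498 -0.0126  0.1008]
((460.42620849609375, -0.6163215637207031), (72.70181274414062, 32.2779655456543), 38.49616622924805) [-0.15124557  0.01133029]
263 289 200 214
housing ((428.8180236816406, -12.868877410888672), (109.39431762695312, 52.39677047729492), 89.95531463623047)
[[-0.212 -0.053]
 [-0.159 -0.055]
 [-0.155  0.054]
 [-0.207  0.056]]
side 83 [ 0.4459 -0.0144  0.101 ]
((446.5495300292969, -12.116880416870117), (20.09182357788086, 41.21018600463867), 86.4581527709961) [-0.16556306  0.00038339]
262 275 214 221
housing ((444.0572814941406, -12.099884033203125), (75.92377471923828, 114.03026580810547), 3.1775760650634766)
[[-0.207  0.057]
 [-0.205 -0.057]
 [-0.129 -0.056]
 [-0.131  0.058]]
t=0.15 tcp=[ 0.157  -0.5527  0.2268] yaw=-74.1 op=94.1 F=[-0.7  0.2 -1.3] q6=-0.12 shift=[-457.1 -413.6  -22.5] twist=-74.1
```

View pics/sidek.png

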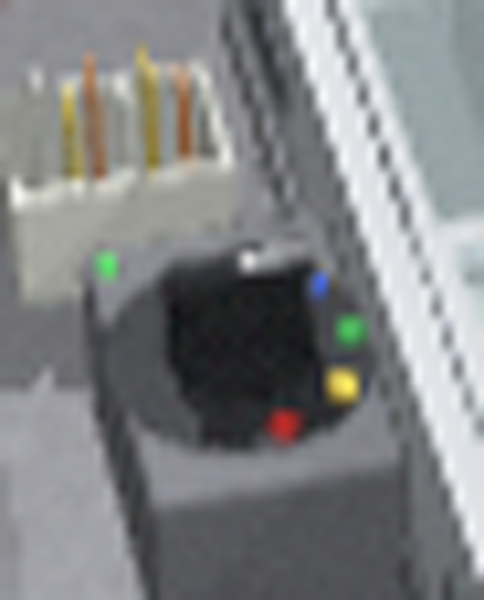

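Run:
```python
from h import *
togo([.4465,-.012,.23],-87.75)
m=bot.camera_model('wrist'); print(-m['R'].T@m['t'])
```

```text
t=0.15 tcp=[ 0.157  -0.5527  0.2268] yaw=-74.1 op=94.1 F=[-0.7  0.2 -1.3] q6=-0.12 shift=[-441.  -426.2   -2.5] twist=13.6
[ 0.22194303 -0.5350972   0.38417916]
```

```bash
python3 -m jog '[[[-220,-213,-20],7,0],[[-220,-213,-20],7,0],[[-220,-213,-20],7,0],[[-220,-213,-20],7,0],[[-220,-213,-20],7,0],[[-441,-426,-2],13.6,0],[[-441,-426,-2],13.6,0],[[-441,-426,-2],13.6,0]]' 30
python3 - <<'E'
from h import *
togo([.4465,-.012,.23],-87.75)
E
```

```text
time_s: 1.15
tcp_pos: [0.3906, -0.1163, 0.2365]
tool_rot: [0.721, -0.693, 0.001, -0.0]
contact_force: [0.8, -0.5, -0.4]
opening: 0.0937
t=1.15 tcp=[ 0.3906 -0.1163  0.2365] yaw=-87.8 op=93.7 F=[ 0.8 -0.5 -0.4] q6=1.07 shift=[-102.1  -59.9    6.5] twist=-0.0
```

```bash
python3 -m jog '[[[-102,-60,6],0,0],[[-102,-60,6],0,0],[[-102,-60,6],0,0],[[-102,-60,6],0,0]]'
python3 - <<'E'
from h import *
m,p,d=cap('wrist'); cv2.imwrite('pics/w1.png',p); np.savez('w1.npz',p=p,d=d,**m)
togo([.4465,-.012,.23],-87.75)
E
```

```text
time_s: 1.65
tcp_pos: [0.4454, -0.0141, 0.2302]
tool_rot: [0.721, -0.693, -0.0, 0.001]
contact_force: [0.0, -1.3, 0.5]
opening: 0.0939
t=1.70 tcp=[ 0.4453 -0.0147  0.2303] yaw=-87.8 op=94.1 F=[-0.5  0.8  0.8] q6=1.34 shift=[-2.7 -1.3  0.3] twist=-0.0
```

View pics/w1.png

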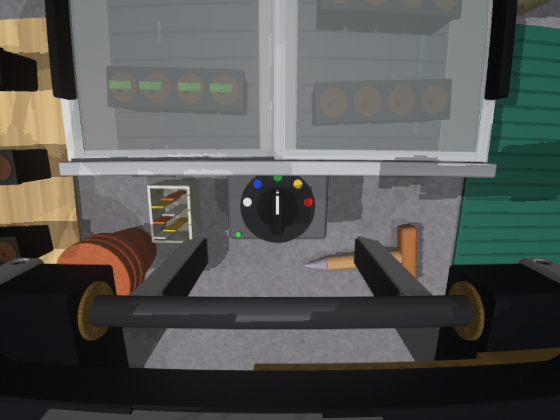

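Run:
```python
from h import *
z=np.load('w1.npz'); m={k:z[k] for k in ['cx','cy','k1','R','t','fov_y']}
p=cv2.resize(z['p'][150:260,200:360],None,fx=5,fy=5,interpolation=cv2.INTER_CUBIC)
def pt(X,c):
    u=(proj(m,X)[0]-[200,150]+.5)*5; cv2.circle(p,tuple(int(a) for a in u),4,c,-1)
for dx in(-.021,0,.021):
    for dy in (-.0065,.0065):
        pt([*p2w(-.166+dx,dy),.105],(255,0,255))
for a in range(0,360,15): pt([*p2w(-.166+.022*np.cos(np.radians(a)),.022*np.sin(np.radians(a))),.077],(0,255,255))
cv2.imwrite('pics/w1k.png',p)
print(p2w(-.166,0))
X=cloud(m,z['d']);pl=w2p(X)
mk=(X[...,2]>.099)&(X[...,2]<.112)&(abs(pl[...,0]+.166)<.04)&(abs(pl[...,1])<.04); r=cv2.minAreaRect(X[mk][:,:2].astype(np.float32)*1000); print(mk.sum(),r)
```

```text
[ 0.44612798 -0.01251713]
702 ((455.753173828125, -12.14364242553711), (59.70492935180664, 78.73892211914062), 2.2532131671905518)
```

View pics/w1k.png

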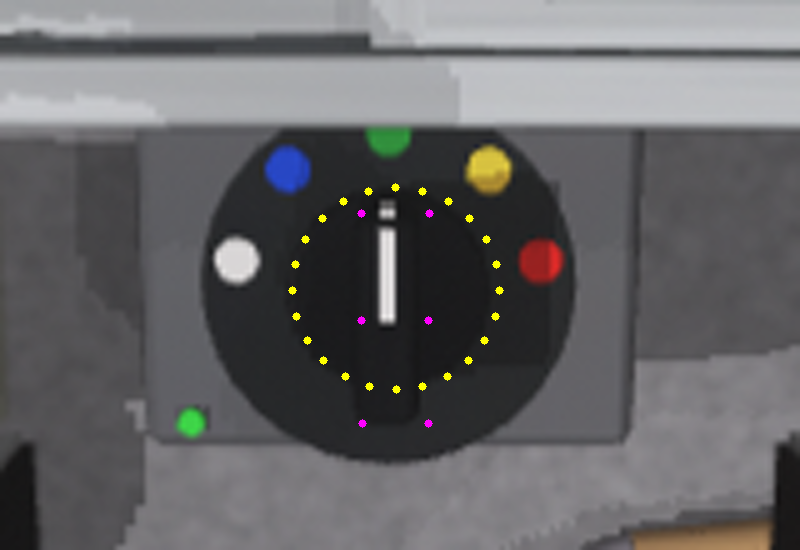

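Run:
```python
from h import *
togo([.447,-.0112,.103],-87.75)
```

```text
t=1.70 tcp=[ 0.4453 -0.0147  0.2303] yaw=-87.8 op=94.1 F=[-0.5  0.8  0.8] q6=1.34 shift=[ -3.5  -1.9 127.3] twist=-0.0
```

```bash
python3 -m jog '[[[-3.5,-2,80],0,100],[[-3.5,-2,80],0,100],[[-3.5,-2,80],0,100],[[-3.5,-2,80],0,100]]' 25
python3 - <<'E'
from h import *
togo([.447,-.0112,.103],-87.75)
togo([.447,-.0112,.103],-87.75)
E
```

```text
time_s: 2.2
tcp_pos: [0.4485, -0.0115, 0.1515]
tool_rot: [0.72, -0.694, 0.001, -0.0]
contact_force: [0.3, 0.1, 0.6]
opening: 0.0586
t=2.20 tcp=[ 0.4485 -0.0115  0.1515] yaw=-87.9 op=58.6 F=[0.3 0.1 0.6] q6=1.35 shift=[-0.4  1.5 48.5] twist=-0.1
t=2.20 tcp=[ 0.4485 -0.0115  0.1515] yaw=-87.9 op=58.6 F=[0.3 0.1 0.6] q6=1.35 shift=[-0.4  1.5 48.5] twist=-0.1
```

Measurement noise of about 1 mm. Descend and grip.

```bash
python3 -m jog '[[[0,0.5,48],0,100],[[0,0.5,48],0,100],[[0,0.5,48],0,220],[[0,0.5,48],0,255],[[0,0.5,48],0,255],[[0,0.5,48],0,255]]' 25
python3 - <<'E'
from h import *
togo([.447,-.0112,.103],-87.75)
E
```

```text
time_s: 2.95
tcp_pos: [0.4477, -0.0104, 0.103]
tool_rot: [0.721, -0.693, 0.001, -0.0]
contact_force: [0.0, -0.5, -0.7]
opening: 0.0205
t=2.95 tcp=[ 0.4477 -0.0104  0.103 ] yaw=-87.7 op=20.5 F=[ 0.  -0.5 -0.7] q6=1.35 shift=[0.8 0.7 0. ] twist=0.0
```

```bash
python3 -m jog '[[[0,0,0],0,255],[[0,0,0],0,255],[[0,0,0],-10,255],[[0,0,0],-20,255],[[0,0,0],-30,255],[[0,0,0],-40,255],[[0,0,0],-50,255],[[0,0,0],-60,255]]'; python3 -m jog '[[[0,0,0],-10,255],[[0,0,0],-20,255],[[0,0,0],-22,255],[[0,0,0],-22,255],[[0,0,0],-20,255]]'
python3 - <<'E'
from h import *
togo([.447,-.0112,.103],-7.75)
E
```

```text
time_s: 3.95
tcp_pos: [0.4457, -0.0078, 0.1027]
tool_rot: [0.971, -0.238, -0.002, -0.002]
contact_force: [-4.1, 7.9, 7.4]
opening: 0.0126
time_s: 4.58
tcp_pos: [0.4446, -0.0075, 0.1027]
tool_rot: [0.998, -0.069, -0.003, -0.003]
contact_force: [-4.6, 8.0, 9.2]
opening: 0.013
t=4.58 tcp=[ 0.4446 -0.0075  0.1027] yaw=-7.9 op=13.0 F=[-4.6  8.   9.2] q6=-0.04 shift=[ 2.8  3.3 -0.3] twist=-0.1
```

```bash
python3 -m jog '[[[0,0,0],0,150],[[0,0,0],0,150],[[0,0,-50],0,100],[[0,0,-100],0,100],[[0,0,-127],0,100],[[0,0,-127],0,100]]'
python3 - <<'E'
from h import *
m,p,d=cap('wrist'); cv2.imwrite('pics/w2.png',p)
m,p,d=cap('side'); cv2.imwrite('pics/s2.png',cv2.resize(p[150:280,180:400],None,fx=3.5,fy=3.5))
togo([.447,-.0112,.103],-7.75)
E
```

```text
time_s: 5.32
tcp_pos: [0.449, -0.0108, 0.2313]
tool_rot: [0.998, -0.068, 0.003, 0.0]
contact_force: [-0.3, 0.4, 0.5]
opening: 0.0573
t=5.42 tcp=[ 0.4469 -0.0104  0.2286] yaw=-7.7 op=57.4 F=[-0.6  0.4  1.6] q6=-0.04 shift=[  0.4   0.8 125.6] twist=0.0
```

View pics/w2.png

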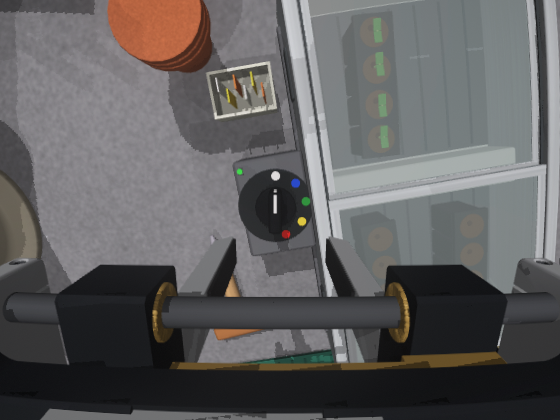

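Run:
```python
from h import *
togo([.6045,.191,.2],-87.75)
```

```text
t=5.42 tcp=[ 0.4469 -0.0104  0.2286] yaw=-7.7 op=57.4 F=[-0.6  0.4  1.6] q6=-0.04 shift=[ 129.1 -220.8   28.4] twist=80.0
```

```bash
python3 -m jog '[[[30,-50,0],10,120],[[60,-100,10],20,120],[[95,-160,20],30,120],[[129,-221,28],40,120],[[129,-221,28],50,120],[[129,-221,28],60,120],[[129,-221,28],70,120],[[129,-221,28],80,120]]';  python3 - <<'E'
from h import *
m,p,d=cap('wrist'); cv2.imwrite('pics/w3.png',p); np.savez('w3.npz',p=p,d=d,**m)
X=cloud(m,d);h=cv2.cvtColor(p,cv2.COLOR_BGR2HSV)
mk=(X[...,2]>.108)&(X[...,2]<.12)&(h[...,2]<70)&(abs(X[...,0]-.6)<.1)&(abs(X[...,1]-.19)<.04)
mk[250:]=False
print(mk.sum(),cv2.minAreaRect(X[mk][:,:2].astype(np.float32)*1000))
togo([.6045,.191,.2],-87.75)
E
```

```text
time_s: 6.42
tcp_pos: [0.6038, 0.1911, 0.1985]
tool_rot: [0.719, -0.695, -0.001, 0.002]
contact_force: [-1.0, 0.4, -0.1]
opening: 0.0495
1035 ((620.8574829101562, 193.82640075683594), (75.92733001708984, 9.059165954589844), 1.9969602823257446)
t=6.47 tcp=[0.6039 0.191  0.1986] yaw=-88.3 op=49.7 F=[0.1 0.2 0.5] q6=1.74 shift=[ 0.  -0.6 -1.4] twist=-0.5
```

View pics/w3.png

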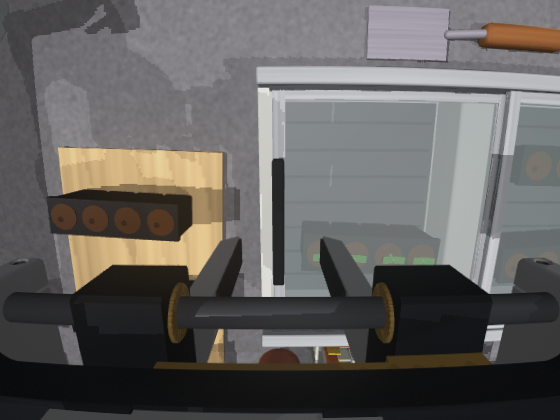

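```bash
python3 -m jog '[[[-1,0,50],0,120],[[-1,0,70],0,120],[[-1,0,70],0,200],[[-1,0,70],0,255],[[-1,0,70],0,255],[[-1,0,70],0,255],[[-1,0,70],0,255],[[-1,0,70],0,255]]' 25;  python3 - <<'E'
from h import *
a=p2w(0,.1975-.183)
togo([*a,.128],-87.75)
E
```

```text
time_s: 7.48
tcp_pos: [0.6053, 0.1926, 0.1323]
tool_rot: [0.721, -0.693, 0.0, -0.001]
contact_force: [0.4, 1.4, 3.4]
opening: 0.0097
t=7.47 tcp=[0.6053 0.1926 0.1323] yaw=-87.7 op=9.7 F=[0.4 1.4 3.4] q6=1.73 shift=[184.2   1.2   4.2] twist=0.0
```

```bash
python3 -m jog '[[[20,0,0],0,255],[[45,0,0],0,255],[[70,0,0],0,255],[[95,0,0],0,255],[[120,0,0],0,255],[[145,0,0],0,255],[[165,0,0],0,255],[[175,0,0],0,255]]';  python3 - <<'E'
from h import *
togo([*p2w(0,.1975-.183),.128],-87.75)
E
```

```text
time_s: 8.48
tcp_pos: [0.6119, 0.0157, 0.1323]
tool_rot: [0.72, -0.694, 0.0, -0.0]
contact_force: [-0.7, 2.5, 5.5]
opening: 0.0096
t=8.47 tcp=[0.6119 0.0157 0.1323] yaw=-87.8 op=9.6 F=[-0.7  2.5  5.5] q6=1.44 shift=[7.2 0.7 4.3] twist=-0.1
```

```bash
python3 -m jog '[[[4,0,0],0,255],[[8,0,0],0,255],[[9,0,0],0,255],[[9,0,0],0,255]]';  python3 - <<'E'
from h import *
togo([*p2w(0,.1975-.183),.128],-87.75)
E
```

```text
time_s: 8.98
tcp_pos: [0.6121, 0.0103, 0.1323]
tool_rot: [0.72, -0.693, -0.001, -0.002]
contact_force: [-0.6, 8.0, 6.6]
opening: 0.0093
t=8.97 tcp=[0.6121 0.0103 0.1323] yaw=-87.8 op=9.3 F=[-0.6  8.   6.6] q6=1.43 shift=[1.8 0.7 4.3] twist=-0.1
```

```bash
python3 -m jog '[[[0,0,0],0,180],[[0,0,0],0,180],[[0,0,0],0,180],[[0,0,-50],0,180],[[-40,10,-100],0,120],[[-95,30,-120],0,100],[[-95,50,-120],0,100],[[-95,50,-120],0,100]]';  python3 - <<'E'
from h import *
m,p,d=cap('wrist'); cv2.imwrite('pics/w4.png',p); np.savez('w4.npz',p=p,d=d,**m)
togo([*p2w(0,.1115),.25],-87.75)
E
```

```text
time_s: 9.98
tcp_pos: [0.5574, 0.1016, 0.2519]
tool_rot: [0.721, -0.693, 0.0, 0.0]
contact_force: [0.0, -0.7, 0.5]
opening: 0.0567
t=10.03 tcp=[0.5584 0.1011 0.2515] yaw=-87.7 op=56.9 F=[ 0.  -0.1 -0.2] q6=1.59 shift=[ -2.3 -49.4   1.5] twist=0.0
```

View pics/w4.png

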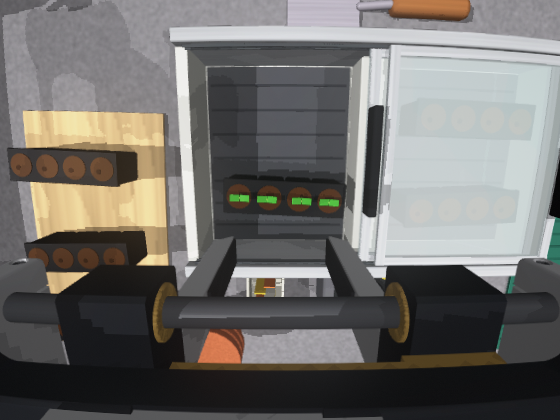

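```bash
cat >> h.py <<'E'
def rects(m,p,d,zlo,zhi,box,rowmax=420,minpx=100):
    X=cloud(m,d);h=cv2.cvtColor(p,cv2.COLOR_BGR2HSV)
    sat=(h[...,2]<75)|(h[...,1]>90)
    mk=(d>0)&(X[...,2]>zlo)&(X[...,2]<zhi)&sat&(X[...,0]>box[0])&(X[...,0]<box[1])&(X[...,1]>box[2])&(X[...,1]<box[3])
    mk[rowmax:]=False
    k,l,st,c=cv2.connectedComponentsWithStats(mk.astype(np.uint8))
    for i in range(1,k):
        if st[i,4]<minpx: continue
        r=cv2.minAreaRect(X[l==i][:,:2].astype(np.float32)*1000)
        a=r[2] if r[1][0]>r[1][1] else r[2]+90
        a=(a+90)%180-90
        print('px',st[i,:2]+st[i,2:4]//2,'c',np.round(r[0],1),'s',np.round(sorted(r[1]),1),'longaxis',round(a,1),'local',np.round(w2p(np.array(r[0])/1000)*1000,1))
E
python3 - <<'E'
from h import *
z=np.load('w4.npz'); m={k:z[k] for k in ['cx','cy','k1','R','t','fov_y']}
rects(m,z['p'],z['d'],.066,.083,(.45,.75,.02,.19),260)
rects(m,z['p'],z['d'],.060,.07,(.3,.75,.25,.5),275)
bc=p2w(0,.1115);print(bc)
E
```

```text
px [285 197] c [564.4  97.6] s [ 40.4 140.2] longaxis 89.3 local [-43.5 105.4]
px [ 63 167] c [590.9 363.8] s [ 40.6 140.9] longaxis 88.7 local [ -6.6 370.3]
px [ 77 257] c [476.2 358.7] s [ 41.  140.9] longaxis -86.3 local [-121.4  369.8]
[0.60762253 0.10541404]
```

```bash
python3 - <<'E'
from h import *
togo([.5644,.0976,.061],-0.7)
E
python3 -m jog '[[[0,0,0],-10,100],[[0,0,0],-20,100],[[0,0,0],-30,100],[[0,0,0],-40,100],[[0,0,0],-50,100],[[0,0,0],-60,100],[[0,0,0],-70,100],[[3,-6,80],-80,100]]'; python3 -m jog '[[[0,0,0],-7,100],[[0,0,0],-7,100]]';python3 - <<'E'
from h import *
togo([.5644,.0976,.061],-0.7)
E
```

```text
t=10.03 tcp=[0.5584 0.1011 0.2515] yaw=-87.7 op=56.9 F=[ 0.  -0.1 -0.2] q6=1.59 shift=[  3.6  -5.8 190.5] twist=-87.0
time_s: 11.02
tcp_pos: [0.5684, 0.0984, 0.1923]
tool_rot: [0.998, -0.065, 0.006, -0.0]
contact_force: [1.2, -0.2, -0.3]
opening: 0.0569
time_s: 11.28
tcp_pos: [0.5639, 0.0982, 0.1877]
tool_rot: [1.0, -0.008, -0.001, 0.0]
contact_force: [0.8, -0.1, -0.6]
opening: 0.0573
t=11.28 tcp=[0.5639 0.0982 0.1877] yaw=-0.9 op=57.3 F=[ 0.8 -0.1 -0.6] q6=0.07 shift=[  0.8   0.5 126.7] twist=-0.2
```

```bash
python3 -m jog '[[[0.5,0.5,50],0,100],[[0.5,0.5,95],0,100],[[0.5,0.5,120],0,100],[[0.5,0.5,126],0,100],[[0.5,0.5,126],0,180],[[0.5,0.5,126],0,220],[[0.5,0.5,126],0,220],[[0.5,0.5,126],0,220]]' 25;python3 - <<'E'
from h import *
togo([.5644,.0976,.061],-0.7)
E
```

```text
time_s: 12.28
tcp_pos: [0.5646, 0.0987, 0.0646]
tool_rot: [1.0, -0.007, 0.001, 0.0]
contact_force: [-0.6, -0.5, 6.0]
opening: 0.0397
t=12.28 tcp=[0.5646 0.0987 0.0646] yaw=-0.7 op=39.7 F=[-0.6 -0.5  6. ] q6=0.07 shift=[-0.2  1.1  3.6] twist=-0.0
```

```bash
python3 -m jog '[[[0,0,-30],0,220],[[0,0,-75],0,220],[[0,0,-120],0,220],[[0,0,-150],0,220],[[0,0,-150],0,220]]';python3 - <<'E'
from h import *
m,p,d=cap('side'); cv2.imwrite('pics/s5.png',p)
togo([.505,-.352,.212],2.2)
E
```

```text
time_s: 12.9
tcp_pos: [0.5651, 0.0989, 0.2154]
tool_rot: [1.0, -0.006, 0.003, -0.0]
contact_force: [-0.1, 0.7, -1.9]
opening: 0.0397
t=12.95 tcp=[0.5637 0.0988 0.2133] yaw=-0.7 op=40.0 F=[-0.1  0.  -2.2] q6=0.06 shift=[-52.9 451.5   1.2] twist=-2.9
```

View pics/s5.png

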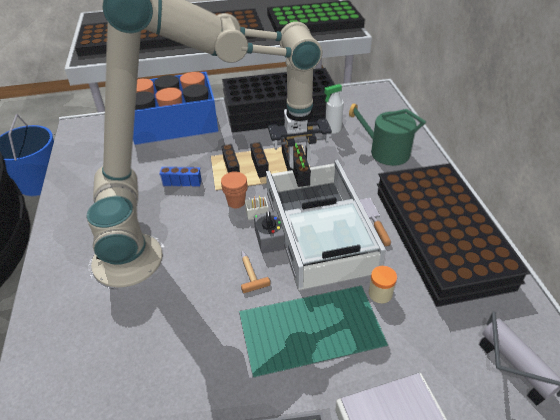

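```bash
python3 -m jog '[[[-5,40,0],0,220],[[-12,95,0],0,220],[[-18,150,0],0,220],[[-24,205,0],0,220],[[-30,260,0],0,220],[[-36,315,0],0,220],[[-43,370,0],-2,220],[[-53,420,0],-3,220]]';python3 -m jog '[[[0,20,0],0,220],[[0,31,0],0,220],[[0,31,0],0,220]]';python3 - <<'E'
from h import *
togo([.505,-.352,.055],2.2)
E
```

```text
time_s: 13.95
tcp_pos: [0.5039, -0.3217, 0.2103]
tool_rot: [1.0, 0.02, -0.002, -0.001]
contact_force: [0.2, -0.0, -1.4]
opening: 0.0399
time_s: 14.32
tcp_pos: [0.5066, -0.3507, 0.2122]
tool_rot: [1.0, 0.02, -0.001, -0.001]
contact_force: [0.7, -0.2, -0.8]
opening: 0.0401
t=14.32 tcp=[ 0.5066 -0.3507  0.2122] yaw=2.3 op=40.1 F=[ 0.7 -0.2 -0.8] q6=-0.76 shift=[ -1.5   1.5 157.2] twist=0.1
```

```bash
python3 -m jog '[[[0,0,50],0,220],[[0,0,100],0,220],[[0,0,135],0,220],[[0,0,148],0,220],[[0,0,153],0,220],[[0,0,155],0,220],[[0,0,155],0,220]]';python3 - <<'E'
from h import *
togo([.505,-.352,.055],2.2)
E
```

```text
time_s: 15.2
tcp_pos: [0.5072, -0.352, 0.0595]
tool_rot: [1.0, 0.02, 0.001, 0.001]
contact_force: [-0.9, -0.2, -1.7]
opening: 0.0394
t=15.20 tcp=[ 0.5072 -0.352   0.0595] yaw=2.3 op=39.4 F=[-0.9 -0.2 -1.7] q6=-0.76 shift=[-2.2 -0.1  4.5] twist=0.1
```

```bash
python3 -m jog '[[[0,0,2],0,220],[[0,0,4],0,220],[[0,0,4],0,220]]';python3 - <<'E'
from h import *
togo([.505,-.352,.055],2.2)
E
```

```text
time_s: 15.58
tcp_pos: [0.5067, -0.352, 0.0555]
tool_rot: [1.0, 0.02, 0.0, 0.001]
contact_force: [-0.6, 0.7, 4.7]
opening: 0.0397
t=15.57 tcp=[ 0.5067 -0.352   0.0555] yaw=2.2 op=39.7 F=[-0.6  0.7  4.7] q6=-0.76 shift=[-1.7 -0.   0.5] twist=0.0
```

Contact made on the mat. Release, lift, look.

```bash
python3 -m jog '[[[0,0,0],0,120],[[0,0,0],0,110],[[0,0,0],0,100],[[0,0,-50],0,100],[[0,0,-100],0,100],[[0,-50,-160],0,100],[[0,-100,-160],0,100],[[0,-150,-160],0,100]]';python3 - <<'E'
from h import *
m,p,d=cap('side'); cv2.imwrite('pics/s6.png',p)
rects(m,p,d,.055,.075,(.3,.7,-.5,-.25),420,40)
rects(m,p,d,.055,.072,(.3,.75,.25,.5),420,100)
m,p,d=cap('scene')
rects(m,p,d,.055,.072,(.3,.75,.25,.5),420,100)
E
```

```text
time_s: 16.58
tcp_pos: [0.501, -0.2003, 0.2158]
tool_rot: [1.0, 0.019, 0.002, 0.001]
contact_force: [0.7, 0.8, -0.2]
opening: 0.0571
px [316 315] c [ 508.2 -354.5] s [ 40.6 141.3] longaxis -88.0 local [-117.4 -344.2]
px [259 155] c [474.9 358.1] s [ 39.2 148.1] longaxis -87.2 local [-122.7  369.2]
px [230 157] c [370.5 364.7] s [ 37.8 143.2] longaxis -85.5 local [-226.8  379.9]
px [363 164] c [371.9 370.3] s [ 43.7 141.6] longaxis -85.4 local [-225.1  385.5]
px [381 184] c [477.5 358.2] s [ 40.9 139.9] longaxis -87.5 local [-120.1  369.2]
px [409 206] c [593.  364.3] s [ 40.6 142.7] longaxis -89.9 local [ -4.4 370.8]
```

View pics/s6.png

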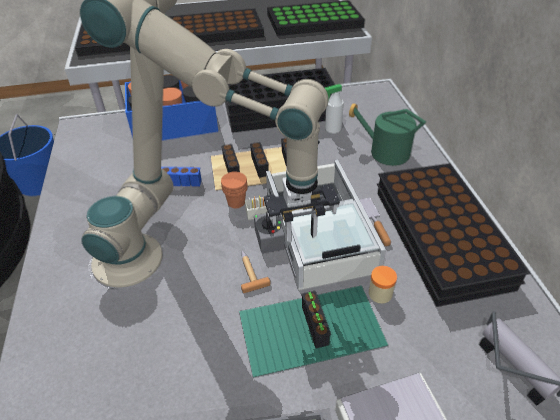

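```bash
python3 - <<'E'
from h import *
togo([.5915,.3,.23],-0.5)
E
python3 -m jog '[[[10,-55,-10],0,100],[[25,-115,-10],0,100],[[40,-175,-10],0,100],[[55,-235,-10],0,100],[[70,-295,-10],0,100],[[80,-355,-10],3,100],[[92,-415,-10],3,100],[[92,-475,-10],3,100]]';python3 -m jog '[[[0,-23,0],0,100],[[0,-23,0],0,100]]'
python3 - <<'E'
from h import *
m,p,d=cap('wrist'); cv2.imwrite('pics/w7.png',p); np.savez('w7.npz',p=p,d=d,**m)
rects(m,p,d,.055,.073,(.3,.75,.25,.5),280,100)
togo([.5915,.364,.052],-0.5)
E
```

```text
t=16.68 tcp=[ 0.4997 -0.197   0.2148] yaw=2.5 op=57.2 F=[ 0.2 -0.4  0.4] q6=-0.55 shift=[ 113.4 -492.6  -14. ] twist=3.0
time_s: 17.68
tcp_pos: [0.5752, 0.278, 0.2235]
tool_rot: [1.0, -0.007, 0.0, 0.0]
contact_force: [0.5, -0.7, -0.6]
opening: 0.0574
time_s: 17.92
tcp_pos: [0.5743, 0.2999, 0.2234]
tool_rot: [1.0, -0.006, -0.0, 0.001]
contact_force: [-1.1, 0.3, -0.1]
opening: 0.0574
px [ 90 140] c [371.1 371.7] s [ 42.  140.7] longaxis -85.4 local [-225.8  386.8]
px [296 141] c [590.7 365.3] s [ 40.4 139.1] longaxis 88.4 local [ -6.7 371.9]
px [184 148] c [475.5 359.9] s [ 41.4 140.1] longaxis -87.0 local [-122.1  371. ]
t=17.98 tcp=[0.5743 0.2985 0.2236] yaw=-0.7 op=56.9 F=[-0.4  0.   0.5] q6=0.39 shift=[ 16.4 -66.1 171.5] twist=-0.2
```

View pics/w7.png

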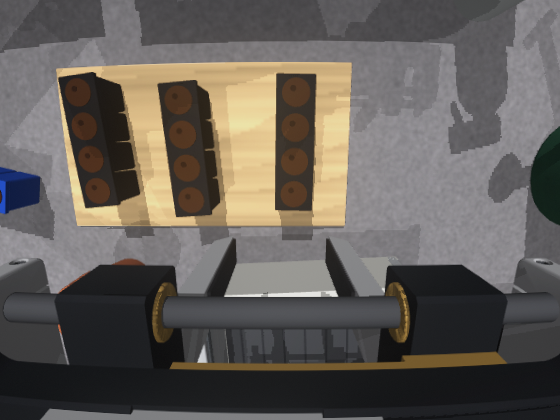

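```bash
python3 -m jog '[[[9,-35,0],0,100],[[16.5,-66,30],0,100],[[16.5,-66,80],0,100],[[16.5,-66,130],0,100],[[16.5,-66,160],0,100],[[16.5,-66,170],0,100],[[16.5,-66,170],0,180],[[16.5,-66,170],0,220]]' 25;python3 -m jog '[[[0,0,0],0,220],[[0,0,0],0,220]]';python3 - <<'E'
from h import *
togo([.591,.365,.052],-0.5)
E
```

```text
time_s: 18.98
tcp_pos: [0.5922, 0.365, 0.056]
tool_rot: [1.0, -0.007, 0.001, -0.0]
contact_force: [-1.9, -0.4, 0.8]
opening: 0.0405
time_s: 19.23
tcp_pos: [0.5922, 0.3652, 0.0558]
tool_rot: [1.0, -0.006, 0.001, 0.0]
contact_force: [-1.0, -3.1, 5.9]
opening: 0.0403
t=19.23 tcp=[0.5922 0.3652 0.0558] yaw=-0.7 op=40.3 F=[-1.  -3.1  5.9] q6=0.47 shift=[-1.2  0.2  3.8] twist=-0.2
```

```bash
python3 -m jog '[[[0,0,-40],0,220],[[0,0,-90],0,220],[[0,0,-140],0,220],[[0,0,-160],0,220],[[0,0,-160],0,220]]';python3 - <<'E'
from h import *
togo([*p2w(.068,.1115),.065],2.25)
E
```

```text
time_s: 19.85
tcp_pos: [0.5922, 0.3662, 0.2161]
tool_rot: [1.0, -0.006, 0.002, -0.001]
contact_force: [-0.9, -0.6, -2.5]
opening: 0.04
t=19.85 tcp=[0.5922 0.3662 0.2161] yaw=-0.7 op=40.0 F=[-0.9 -0.6 -2.5] q6=0.47 shift=[ 85.9 257.4 150.9] twist=-3.0
```

```bash
python3 -m jog '[[[15,45,0],0,220],[[33,100,0],0,220],[[52,155,0],-1,220],[[70,210,0],-2,220],[[86,257,0],-3,220],[[86,257,0],-3,220],[[86,257,0],-3,220]]';python3 - <<'E'
from h import *
m,p,d=cap('wrist'); cv2.imwrite('pics/w8.png',p)
m,p,d=cap('scene'); cv2.imwrite('pics/c8.png',cv2.resize(p[100:350,190:450],None,fx=2.4,fy=2.4))
togo([*p2w(.068,.1115),.065],2.25)
E
```

```text
time_s: 20.72
tcp_pos: [0.6732, 0.1077, 0.2123]
tool_rot: [1.0, 0.019, -0.002, -0.0]
contact_force: [0.7, -0.1, -2.5]
opening: 0.04
t=20.82 tcp=[0.6732 0.1087 0.2132] yaw=2.3 op=40.4 F=[-0.8 -1.  -3. ] q6=0.02 shift=[  2.6   0.8 148.2] twist=0.1
```

View pics/c8.png

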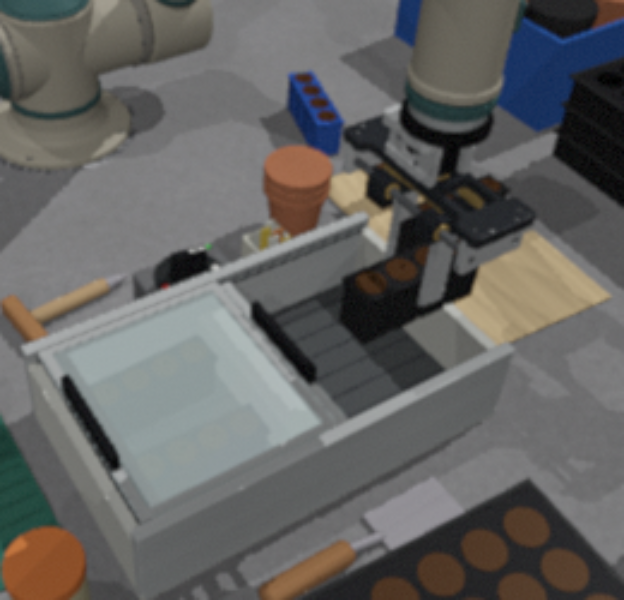

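```bash
python3 -m jog '[[[0,0,40],0,220],[[0,0,85],0,220],[[0,0,120],0,220],[[0,0,136],0,220],[[0,0,143],0,220],[[0,0,147],0,220],[[0,0,148],0,220]]';python3 - <<'E'
from h import *
togo([*p2w(.068,.1115),.065],2.25)
E
```

```text
time_s: 21.7
tcp_pos: [0.6748, 0.1074, 0.0672]
tool_rot: [1.0, 0.02, 0.001, 0.0]
contact_force: [0.8, 0.1, -1.6]
opening: 0.0401
t=21.70 tcp=[0.6748 0.1074 0.0672] yaw=2.3 op=40.1 F=[ 0.8  0.1 -1.6] q6=0.02 shift=[ 0.8 -0.6  2.2] twist=0.0
```

```bash
python3 -m jog '[[[0,0,2],0,220],[[0,0,3],0,220],[[0,0,3],0,220],[[0,0,3],0,130],[[0,0,3],0,130],[[0,0,3],0,130]]';python3 -m jog '[[[0,0,-40],0,130],[[0,0,-90],0,130],[[0,0,-140],0,130],[[0,-30,-155],0,100],[[0,-80,-155],0,100],[[0,-120,-155],0,100],[[0,-120,-155],0,100]]';python3 - <<'E'
from h import *
m,p,d=cap('wrist'); cv2.imwrite('pics/w9.png',p); np.savez('w9.npz',p=p,d=d,**m)
rects(m,p,d,.055,.083,(.3,.75,.02,.5),280,100)
m,p,d=cap('scene'); cv2.imwrite('pics/c9.png',cv2.resize(p[100:350,190:450],None,fx=2.4,fy=2.4))
rects(m,p,d,.068,.08,(.3,.75,.02,.2),420,60)
togo([.4755,.3595,.052],3)
E
```

```text
time_s: 22.45
tcp_pos: [0.674, 0.1072, 0.0629]
tool_rot: [1.0, 0.02, -0.0, 0.0]
contact_force: [-0.8, -0.1, -1.7]
opening: 0.0459
time_s: 23.32
tcp_pos: [0.6688, 0.2302, 0.2177]
tool_rot: [1.0, 0.022, -0.0, -0.0]
contact_force: [-1.1, -0.9, -0.4]
opening: 0.0571
px [16 66] c [385.9 367.7] s [ 33.6 137.7] longaxis 84.6 local [-211.3  382.3]
px [95 72] c [475.9 360. ] s [ 42.1 140.5] longaxis -86.9 local [-121.6  371.1]
px [ 25 230] c [391.5 198.6] s [27.9 79.1] longaxis -63.8 local [-212.3  213.1]
px [117 252] c [490.4 172.3] s [ 3. 38.] longaxis -86.1 local [-114.5  182.9]
px [282 266] c [674.2 164.1] s [27.5 39.2] longaxis 1.7 local [ 68.8 167.6]
px [312 183] c [387.9 163.6] s [26.9 74. ] longaxis 48.1 local [-217.2  178.3]
px [353 256] c [675.9 106.6] s [ 42.3 140.4] longaxis -88.8 local [ 68.2 110. ]
t=23.43 tcp=[0.6692 0.2271 0.2177] yaw=2.3 op=56.8 F=[-0.4  0.2  0.5] q6=0.19 shift=[-188.1 -140.3  165.7] twist=-0.7
```

View pics/c9.png

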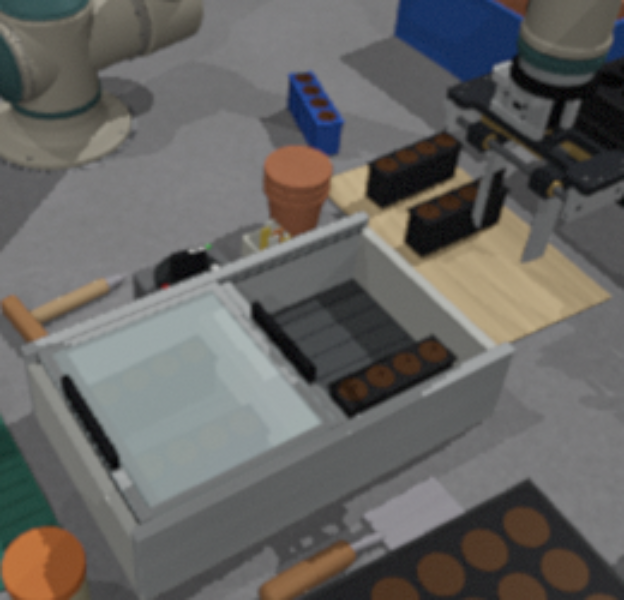

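View pics/w9.png

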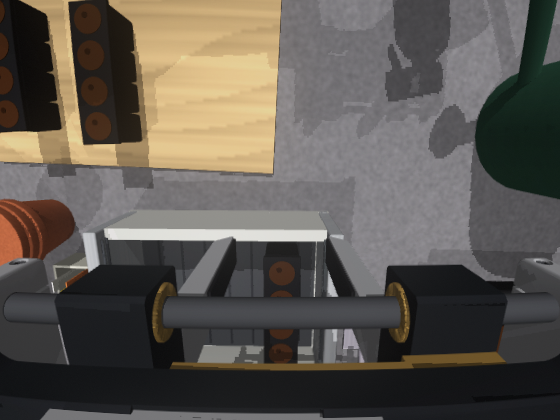

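```bash
python3 -m jog '[[[-45,-35,0],0,100],[[-95,-75,0],0,100],[[-145,-110,0],-0.7,100],[[-188,-140,20],-0.7,100],[[-188,-140,60],-0.7,100],[[-188,-140,110],-0.7,100],[[-188,-140,150],-0.7,100],[[-188,-140,160],-0.7,100]]' 25;python3 - <<'E'
from h import *
togo([.4757,.3598,.052],3)
E
```

```text
time_s: 24.42
tcp_pos: [0.4748, 0.3574, 0.0557]
tool_rot: [1.0, 0.025, -0.002, 0.002]
contact_force: [-0.5, 0.3, 0.4]
opening: 0.0571
t=24.43 tcp=[0.4748 0.3574 0.0557] yaw=2.9 op=57.1 F=[-0.5  0.3  0.4] q6=0.48 shift=[ 1.1 -2.4  3.7] twist=-0.1
```

```bash
python3 -m jog '[[[1,0,2],0,100],[[1,0,2],0,160],[[1,0,2],0,220],[[1,0,2],0,220],[[1,0,2],0,220]]';python3 - <<'E'
from h import *
togo([.4757,.3598,.052],3)
E
python3 -m jog '[[[0,0,-40],0,220],[[0,0,-90],0,220],[[0,0,-140],0,220],[[0,0,-160],0,220],[[0,0,-160],0,220]]';python3 - <<'E'
from h import *
togo([*p2w(0,.1115),.065],2.25)
E
```

```text
time_s: 25.05
tcp_pos: [0.4773, 0.3601, 0.0576]
tool_rot: [1.0, 0.026, 0.001, -0.0]
contact_force: [-1.0, -1.2, 5.7]
opening: 0.0395
t=25.05 tcp=[0.4773 0.3601 0.0576] yaw=3.0 op=39.5 F=[-1.  -1.2  5.7] q6=0.48 shift=[-1.6  0.2  5.6] twist=-0.0
time_s: 25.68
tcp_pos: [0.478, 0.3603, 0.2181]
tool_rot: [1.0, 0.026, 0.002, -0.001]
contact_force: [-0.0, -0.2, -1.4]
opening: 0.0397
t=25.68 tcp=[0.478  0.3603 0.2181] yaw=3.0 op=39.7 F=[-0.  -0.2 -1.4] q6=0.48 shift=[115.6 261.6 153.1] twist=0.7
```

```bash
python3 -m jog '[[[20,45,0],0,220],[[43,98,0],0,220],[[66,150,0],0,220],[[90,204,0],0.7,220],[[115,250,0],0.7,220],[[115,261,0],0.7,220],[[115,261,0],0.7,220]]';python3 - <<'E'
from h import *
togo([*p2w(0,.1115),.067],2.25)
E
```

```text
time_s: 26.55
tcp_pos: [0.6043, 0.1046, 0.2146]
tool_rot: [1.0, 0.019, -0.002, -0.0]
contact_force: [0.7, -0.2, -1.3]
opening: 0.0399
t=26.55 tcp=[0.6043 0.1046 0.2146] yaw=2.2 op=39.9 F=[ 0.7 -0.2 -1.3] q6=0.02 shift=[  3.9  -0.6 147.5] twist=-0.1
```

```bash
python3 -m jog '[[[2,0,40],0,220],[[2,0,85],0,220],[[2,0,120],0,220],[[2,0,136],0,220],[[2,0,143],0,220],[[2,0,147],0,220],[[2,0,149],0,220],[[2,0,150],0,220]]';python3 - <<'E'
from h import *
togo([*p2w(0,.1115),.067],2.25)
E
```

```text
time_s: 27.55
tcp_pos: [0.6078, 0.1051, 0.067]
tool_rot: [1.0, 0.02, 0.001, 0.0]
contact_force: [0.3, -1.3, -1.0]
opening: 0.0399
t=27.55 tcp=[0.6078 0.1051 0.067 ] yaw=2.3 op=39.9 F=[ 0.3 -1.3 -1. ] q6=0.02 shift=[-0.2 -0.3 -0. ] twist=0.0
```

```bash
python3 -m jog '[[[0,0,2],0,220],[[0,0,3],0,220],[[0,0,3],0,220],[[0,0,3],0,130],[[0,0,3],0,130],[[0,0,3],0,130]]';python3 -m jog '[[[0,0,-40],0,130],[[0,0,-90],0,130],[[0,0,-140],0,130],[[-30,-30,-155],0,100],[[-70,-80,-155],0,100],[[-110,-120,-155],0,100],[[-110,-130,-155],0,100]]';python3 - <<'E'
from h import *
m,p,d=cap('wrist'); cv2.imwrite('pics/w10.png',p)
rects(m,p,d,.055,.083,(.3,.75,.02,.5),280,100)
m,p,d=cap('scene'); cv2.imwrite('pics/c10.png',cv2.resize(p[100:350,190:450],None,fx=2.4,fy=2.4))
rects(m,p,d,.068,.08,(.3,.75,.02,.2),420,60)
togo([.3712,.371,.054],4.6)
E
```

```text
time_s: 28.3
tcp_pos: [0.6073, 0.105, 0.063]
tool_rot: [1.0, 0.02, -0.0, 0.0]
contact_force: [-0.4, 0.8, -0.2]
opening: 0.0459
time_s: 29.18
tcp_pos: [0.4892, 0.2325, 0.2183]
tool_rot: [1.0, 0.021, -0.001, -0.0]
contact_force: [0.4, -0.7, 0.3]
opening: 0.0571
px [167  69] c [371.4 366.8] s [ 41.4 130.7] longaxis -85.5 local [-225.8  382. ]
px [174 234] c [385.7 208. ] s [23.8 76. ] longaxis -43.1 local [-217.7  222.8]
px [480 265] c [718.2 181.1] s [ 3.4 35. ] longaxis -87.7 local [113.5 182.8]
px [382 270] c [605.6 166.3] s [17.2 39.3] longaxis 1.8 local [  0.4 172.4]
px [439 262] c [672.9 176. ] s [ 7.1 40.1] longaxis 8.0 local [ 68.  179.5]
px [312 183] c [390.2 163.4] s [23.6 73.3] longaxis 51.7 local [-215.  178.]
px [337 238] c [609.5 106. ] s [ 42.7 136.5] longaxis -88.1 local [  1.9 112. ]
px [353 255] c [675.5 106.3] s [ 42.9 140.3] longaxis -88.6 local [ 67.9 109.7]
t=29.27 tcp=[0.4925 0.2316 0.2182] yaw=2.4 op=57.1 F=[ 0.3  0.  -0.7] q6=0.27 shift=[-115.6 -144.4  164.1] twist=-2.2
```

View pics/c10.png

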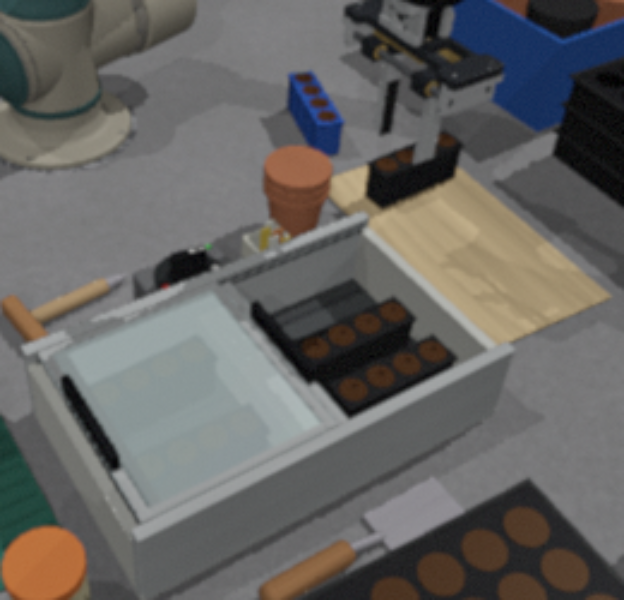

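View pics/w10.png

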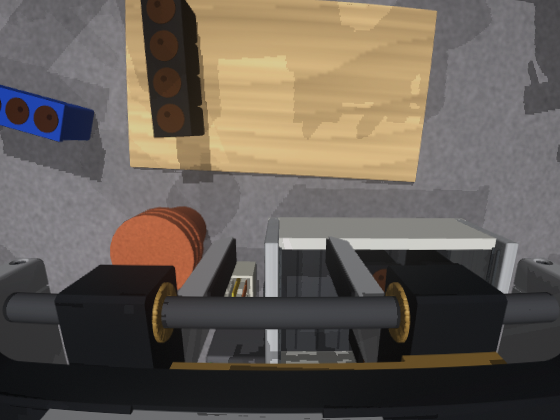

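```bash
python3 -m jog '[[[-40,-50,0],0,100],[[-80,-100,0],-1,100],[[-115.5,-144,0],-2.2,100],[[-115.5,-144,50],-2.2,100],[[-115.5,-144,100],-2.2,100],[[-115.5,-144,145],-2.2,100],[[-115.5,-144,160],-2.2,100],[[-115.5,-144,162],-2.2,100]]' 25;python3 - <<'E'
from h import *
togo([.3712,.371,.054],4.6)
E
```

```text
time_s: 30.28
tcp_pos: [0.3723, 0.3696, 0.0557]
tool_rot: [0.999, 0.038, -0.0, 0.0]
contact_force: [-0.0, -1.1, 1.2]
opening: 0.057
t=30.27 tcp=[0.3723 0.3696 0.0557] yaw=4.4 op=57.0 F=[-0.  -1.1  1.2] q6=0.57 shift=[-1.  -1.4  1.7] twist=-0.2
```

```bash
python3 -m jog '[[[0,-1,1],0,160],[[0,-1,1],0,220],[[0,-1,1],0,220],[[0,-1,1],0,220]]';python3 - <<'E'
from h import *
togo([.3712,.371,.054],4.6)
E
python3 -m jog '[[[0,0,-40],0,220],[[0,0,-90],0,220],[[0,0,-140],0,220],[[0,0,-160],0,220],[[0,0,-160],0,220]]';python3 - <<'E'
from h import *
togo([*p2w(-.066,.1115),.067],2.25)
E
```

```text
time_s: 30.78
tcp_pos: [0.3715, 0.3715, 0.0565]
tool_rot: [0.999, 0.039, 0.001, -0.001]
contact_force: [-1.3, 0.4, 6.6]
opening: 0.0399
t=30.77 tcp=[0.3715 0.3715 0.0565] yaw=4.5 op=39.9 F=[-1.3  0.4  6.6] q6=0.57 shift=[-0.4  0.5  2.5] twist=-0.1
time_s: 31.4
tcp_pos: [0.3719, 0.3715, 0.2168]
tool_rot: [0.999, 0.039, 0.002, -0.001]
contact_force: [0.6, -0.8, -1.9]
opening: 0.0398
t=31.40 tcp=[0.3719 0.3715 0.2168] yaw=4.5 op=39.8 F=[ 0.6 -0.8 -1.9] q6=0.57 shift=[147.7 281.4 149.8] twist=2.2
```

```bash
python3 -m jog '[[[22,42,0],0,220],[[48,92,0],0,220],[[75,143,0],0,220],[[101,194,0],1,220],[[130,245,0],2.2,220],[[147.5,281,0],2.2,220],[[147.5,281,0],2.2,220],[[147.5,281,0],2.2,220]]';python3 - <<'E'
from h import *
togo([*p2w(-.066,.1115),.067],2.25)
togo([*p2w(-.066,.1115),.067],2.25)
E
```

```text
time_s: 32.4
tcp_pos: [0.5388, 0.1025, 0.2136]
tool_rot: [1.0, 0.02, -0.002, -0.0]
contact_force: [-0.3, -0.6, -1.7]
opening: 0.0401
t=32.40 tcp=[0.5388 0.1025 0.2136] yaw=2.2 op=40.1 F=[-0.3 -0.6 -1.7] q6=0.02 shift=[ 3.400e+00 -1.000e-01  1.466e+02] twist=-0.0
t=32.40 tcp=[0.5388 0.1025 0.2136] yaw=2.2 op=40.1 F=[-0.3 -0.6 -1.7] q6=0.02 shift=[ 3.400e+00 -1.000e-01  1.466e+02] twist=-0.0
```

```bash
python3 -m jog '[[[1,0,40],0,220],[[1,0,85],0,220],[[1,0,120],0,220],[[1,0,136],0,220],[[1,0,143],0,220],[[1,0,147],0,220],[[1,0,149],0,220],[[1,0,149],0,220]]';python3 - <<'E'
from h import *
togo([*p2w(-.066,.1115),.067],2.25)
E
```

```text
time_s: 33.4
tcp_pos: [0.5415, 0.1023, 0.0668]
tool_rot: [1.0, 0.02, 0.001, 0.0]
contact_force: [-0.1, -0.2, -2.1]
opening: 0.0401
t=33.40 tcp=[0.5415 0.1023 0.0668] yaw=2.3 op=40.1 F=[-0.1 -0.2 -2.1] q6=0.02 shift=[ 0.2 -0.5 -0.2] twist=0.0
```

```bash
python3 -m jog '[[[0,0,2],0,220],[[0,0,3],0,220],[[0,0,3],0,220],[[0,0,3],0,130],[[0,0,3],0,130],[[0,0,3],0,130]]';python3 -m jog '[[[0,0,-40],0,130],[[0,0,-90],0,130],[[0,0,-140],10,130],[[20,0,-160],20,100],[[20,0,-160],30,100],[[20,0,-160],40,100],[[20,0,-160],50,100],[[20,0,-160],60,100]]';python3 -m jog '[[[0,0,0],10,100],[[0,0,0],20,100],[[0,0,0],30,100],[[0,0,0],30,100]]'
python3 - <<'E'
from h import *
m,p,d=cap('wrist'); cv2.imwrite('pics/w11.png',p)
rects(m,p,d,.066,.083,(.45,.75,.02,.19),260)
m,p,d=cap('scene'); 
rects(m,p,d,.068,.08,(.3,.75,.02,.2),420,60)
rects(m,p,d,.108,.119,(.5,.7,-.05,.06),420,30)
togo([*p2w(0,.0145),.2],-87.75)
E
```

```text
time_s: 34.15
tcp_pos: [0.541, 0.1023, 0.0631]
tool_rot: [1.0, 0.02, -0.0, 0.0]
contact_force: [-1.0, -0.3, -0.1]
opening: 0.0462
time_s: 35.15
tcp_pos: [0.5609, 0.1031, 0.2228]
tool_rot: [0.874, -0.485, -0.0, 0.0]
contact_force: [-0.6, -0.1, -1.0]
opening: 0.0574
time_s: 35.65
tcp_pos: [0.5609, 0.1031, 0.2228]
tool_rot: [0.722, -0.692, -0.0, 0.0]
contact_force: [-0.8, 0.9, -0.6]
opening: 0.0574
px [281  95] c [675.6 107.2] s [ 39.9 140.5] longaxis -88.2 local [ 68.  110.6]
px [281 163] c [608.7 104.6] s [ 38.8 140.5] longaxis -87.7 local [  1.  110.6]
px [281 224] c [543.7 101.9] s [ 39.6 140.5] longaxis -87.8 local [-64.  110.5]
px [323 223] c [543.5 103.9] s [ 43.3 136.5] longaxis -87.9 local [-64.1 112.5]
px [337 238] c [609.6 106.6] s [ 43. 137.] longaxis -87.7 local [  2.  112.6]
px [353 255] c [676.6 107.3] s [ 42.4 141.5] longaxis -89.0 local [ 69.  110.6]
px [308 241] c [611.    9.4] s [ 11.8 110.6] longaxis 2.1 local [-0.4 15.4]
t=35.75 tcp=[0.5609 0.1032 0.223 ] yaw=-87.6 op=57.4 F=[-0.4 -0.3  0.1] q6=1.59 shift=[ 96.7 -46.5  23. ] twist=0.2
```

View pics/w11.png

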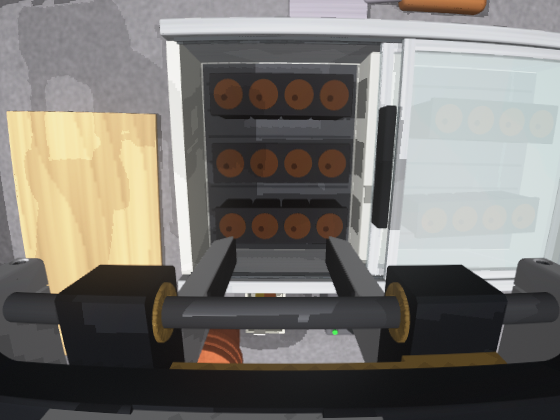

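```bash
python3 -m jog '[[[48,-23,10],0,130],[[95,-46.5,20],0,150],[[95,-46.5,20],0,150],[[95,-46.5,20],0,150]]';python3 - <<'E'
from h import *
togo([.6112,.0092,.130],-87.75)
E
```

```text
time_s: 36.25
tcp_pos: [0.6108, 0.0104, 0.203]
tool_rot: [0.721, -0.693, -0.001, 0.0]
contact_force: [0.8, -0.1, -0.2]
opening: 0.0388
t=36.25 tcp=[0.6108 0.0104 0.203 ] yaw=-87.7 op=38.8 F=[ 0.8 -0.1 -0.2] q6=1.43 shift=[ 1.3 -0.4 73. ] twist=0.0
```

```bash
python3 -m jog '[[[1,0,45],0,150],[[1,0,66],0,150],[[1,0,72],0,150],[[1,0,73],0,200],[[1,0,73],0,255],[[1,0,73],0,255],[[1,0,73],0,255],[[1,0,73],0,255]]' 25;python3 - <<'E'
from h import *
togo([*p2w(0,.1975),.130],-87.75)
E
```

```text
time_s: 37.25
tcp_pos: [0.6118, 0.0104, 0.1312]
tool_rot: [0.721, -0.693, -0.0, -0.001]
contact_force: [-1.0, 5.8, 6.0]
opening: 0.0093
t=37.25 tcp=[0.6118 0.0104 0.1312] yaw=-87.8 op=9.3 F=[-1.   5.8  6. ] q6=1.43 shift=[-181.1    0.5    1.6] twist=-0.0
```

```bash
python3 -m jog '[[[-15,0,0],0,255],[[-40,0,0],0,255],[[-65,0,0],0,255],[[-90,0,0],0,255],[[-115,0,0],0,255],[[-140,0,0],0,255],[[-162,0,0],0,255],[[-175,0,0],0,255]]';python3 -m jog '[[[-4,0,0],0,255],[[-8,0,0],0,255],[[-10,0,0],0,255],[[-10,0,0],0,255]]';python3 - <<'E'
from h import *
togo([*p2w(0,.1975),.130],-87.75)
E
```

```text
time_s: 38.25
tcp_pos: [0.6054, 0.1838, 0.1312]
tool_rot: [0.721, -0.693, 0.002, -0.0]
contact_force: [0.2, -2.3, 5.5]
opening: 0.0095
time_s: 38.75
tcp_pos: [0.605, 0.1934, 0.1312]
tool_rot: [0.721, -0.693, 0.002, -0.0]
contact_force: [-0.6, 0.0, 5.6]
opening: 0.0098
t=38.75 tcp=[0.605  0.1934 0.1312] yaw=-87.7 op=9.8 F=[-0.6  0.   5.6] q6=1.73 shift=[2.  0.8 1.2] twist=0.0
```

```bash
python3 -m jog '[[[-2,0,0],0,255],[[-4,0,0],0,255],[[-4,0,0],0,255]]';python3 - <<'E'
from h import *
togo([*p2w(0,.1975),.130],-87.75)
E
python3 -m jog '[[[-3,0,0],0,180],[[-3,0,0],0,180],[[-3,0,0],0,180],[[-3,0,-40],0,150],[[40,30,-80],0,150],[[90,70,-100],0,150],[[140,110,-100],0,150],[[190,150,-100],0,150]]';python3 - <<'E'
from h import *
togo([.447,-.0112,.23],-7.75)
E
```

```text
time_s: 39.12
tcp_pos: [0.6051, 0.1936, 0.1312]
tool_rot: [0.721, -0.693, 0.004, 0.002]
contact_force: [0.2, -7.5, 5.8]
opening: 0.0096
t=39.12 tcp=[0.6051 0.1936 0.1312] yaw=-87.7 op=9.6 F=[ 0.2 -7.5  5.8] q6=1.74 shift=[2.2 0.9 1.2] twist=0.1
time_s: 40.12
tcp_pos: [0.4665, 0.0095, 0.2303]
tool_rot: [0.721, -0.693, 0.001, -0.0]
contact_force: [0.3, -0.5, 0.1]
opening: 0.0385
t=40.12 tcp=[0.4665 0.0095 0.2303] yaw=-87.7 op=38.5 F=[ 0.3 -0.5  0.1] q6=1.40 shift=[19.9 20.3  0.3] twist=-79.9
```

Cover is at its stop. Now the knob: turn the tool back to the white orientation, then grip.

```bash
python3 -m jog '[[[20,20,0],-10,150],[[20,20,0],-20,130],[[20,20,0],-30,130],[[20,20,0],-40,130],[[20,20,0],-50,130],[[20,20,0],-60,130],[[20,20,0],-70,130],[[20,20,0],-80,130]]';python3 -m jog '[[[0,0,0],0,130],[[0,0,0],0,130]]';python3 - <<'E'
from h import *
m,p,d=cap('wrist'); cv2.imwrite('pics/w12.png',p)
m,p,d=cap('scene'); cv2.imwrite('pics/c12.png',cv2.resize(p[100:350,190:450],None,fx=2.4,fy=2.4))
rects(m,p,d,.108,.128,(.5,.7,-.3,.3),420,30)
togo([.447,-.0112,.103],-7.75)
E
```

```text
time_s: 41.12
tcp_pos: [0.4482, -0.0099, 0.2298]
tool_rot: [0.998, -0.064, -0.0, -0.0]
contact_force: [-0.7, 0.3, -0.8]
opening: 0.0462
time_s: 41.38
tcp_pos: [0.4483, -0.01, 0.23]
tool_rot: [0.998, -0.069, -0.0, -0.0]
contact_force: [-0.1, -0.8, 0.3]
opening: 0.046
px [366 215] c [606.2 190.8] s [ 10.1 108.2] longaxis 1.5 local [  2.  196.9]
px [227 276] c [ 618.5 -203.2] s [ 10.6 111.2] longaxis 2.2 local [  -1.2 -197.3]
t=41.48 tcp=[ 0.4484 -0.0101  0.2301] yaw=-7.8 op=45.9 F=[0.3 0.6 0.3] q6=-0.04 shift=[ -1.2   1.3 127.1] twist=-0.1
```

View pics/w12.png

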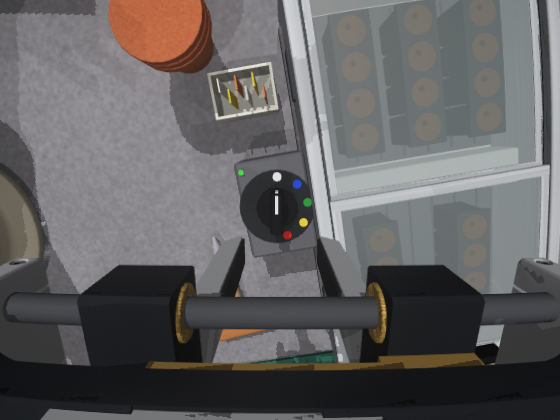

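View pics/c12.png

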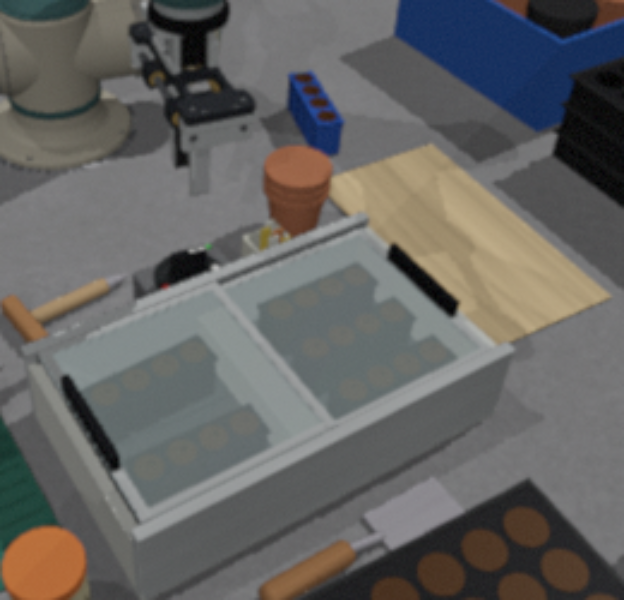

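```bash
python3 -m jog '[[[-1,1,60],0,130],[[-1,1,105],0,130],[[-1,1,124],0,130],[[-1,1,127],0,130],[[-1,1,127],0,200],[[-1,1,127],0,255],[[-1,1,127],0,255],[[-1,1,127],0,255]]' 25;python3 -m jog '[[[0,0,0],0,255],[[0,0,0],10,255],[[0,0,0],20,255],[[0,0,0],30,255],[[0,0,0],40,255],[[0,0,0],50,255],[[0,0,0],60,255],[[0,0,0],70,255]]';python3 -m jog '[[[0,0,0],10,255],[[0,0,0],20,255],[[0,0,0],30,255],[[0,0,0],40,255],[[0,0,0],50,255],[[0,0,0],52,255],[[0,0,0],51,255],[[0,0,0],50,255]]'
python3 - <<'E'
from h import *
togo([.447,-.0112,.103],-127.75)
E
```

```text
time_s: 42.48
tcp_pos: [0.4442, -0.0106, 0.1034]
tool_rot: [0.998, -0.067, -0.003, -0.0]
contact_force: [-7.2, -0.0, 7.4]
opening: 0.0127
time_s: 43.48
tcp_pos: [0.4443, -0.0107, 0.1034]
tool_rot: [0.777, -0.63, -0.002, 0.002]
contact_force: [-6.5, 0.1, 6.2]
opening: 0.0128
time_s: 44.48
tcp_pos: [0.4443, -0.0108, 0.1034]
tool_rot: [-0.441, 0.898, 0.001, -0.002]
contact_force: [-7.0, -0.7, 5.9]
opening: 0.0125
t=44.48 tcp=[ 0.4443 -0.0108  0.1034] yaw=-127.7 op=12.5 F=[-7.  -0.7  5.9] q6=2.05 shift=[-1.3 -2.4  0.4] twist=0.1
```

```bash
python3 -m jog '[[[0,0,0],0,150],[[0,0,0],0,130],[[0,0,0],0,130],[[0,0,-50],0,100],[[0,0,-100],0,100],[[0,0,-127],0,100],[[0,0,-127],0,100]]';python3 - <<'E'
from h import *
m,p,d=cap('wrist'); cv2.imwrite('pics/w13.png',p)
m,p,d=cap('side'); cv2.imwrite('pics/s13.png',p)
rects(m,p,d,.055,.075,(.3,.7,-.5,-.25),420,40)
rects(m,p,d,.108,.128,(.5,.7,-.3,.3),420,30)
m,p,d=cap('scene')
rects(m,p,d,.108,.128,(.5,.7,-.3,.3),420,30)
togo([.447,-.0112,.103],-127.75)
E
```

```text
time_s: 45.35
tcp_pos: [0.449, -0.0113, 0.2321]
tool_rot: [-0.44, 0.898, -0.002, 0.002]
contact_force: [0.7, -0.6, -0.4]
opening: 0.057
px [316 315] c [ 508.4 -354. ] s [ 41.4 140.8] longaxis -87.7 local [-117.2 -343.7]
px [303 166] c [602.5 188.7] s [ 12.3 104.9] longaxis 3.4 local [ -1.9 194.9]
px [341 251] c [ 617.9 -205.7] s [ 12.6 108.6] longaxis 1.9 local [  -1.9 -199.8]
px [366 215] c [606.1 190.9] s [ 11.5 106.7] longaxis 1.3 local [  1.8 197. ]
px [228 276] c [ 620.8 -203. ] s [ 10.7 106.1] longaxis 1.7 local [   1.1 -197.2]
t=45.50 tcp=[ 0.4464 -0.0109  0.2288] yaw=-127.7 op=57.0 F=[-0.8  0.3  0.4] q6=2.05 shift=[ -0.2  -0.9 125.8] twist=0.0
```

View pics/w13.png

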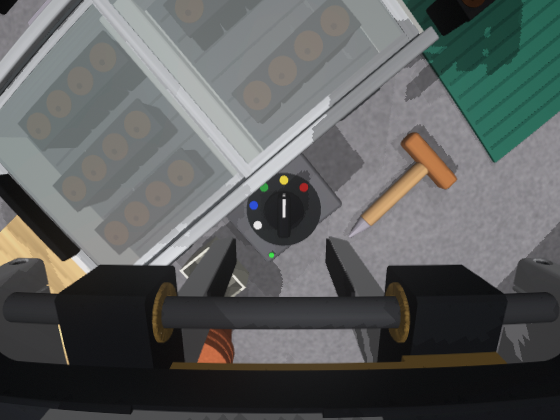

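View pics/s13.png

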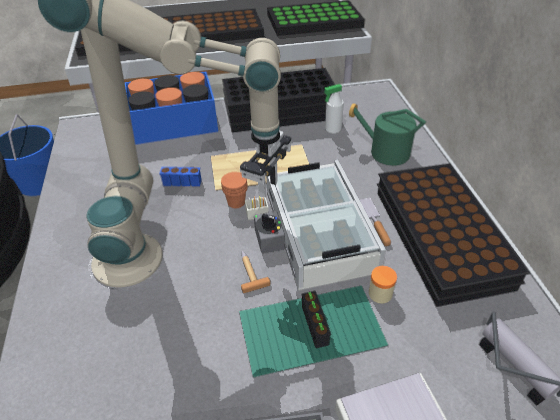

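```bash
python3 -c "
from cell import bot
print(bot.hand_in())"
```

```text
the job is handed in; nothing more can be done
None
```

The job is done and handed in at about 45.5 s of the 210 s. `hand_in` gives no verdict, so what follows rests on my own last checks.

I turned the selector from green to off and opened the left cover fully, about 182 mm to its stop. I stood the one sprouted strip that was present on the green mat, then stood the three sown strips in the emptied left bay. I then shut the cover and set the selector to yellow.

Last checks:
- **Selector:** the wrist picture shows the pointer at the yellow dot.
- **Covers:** the left handle is back at (0.606, 0.191) m against (0.606, 0.191) m at the start; the right cover was not moved.
- **Sprouted strip:** it stands upright on the mat at about (0.508, −0.354) m.
- **Sown strips:** just before the cover was shut they stood upright at about −64, 1 and 68 mm in x from the bed's centre. They looked unchanged through the shut cover.
- **Other bay and bystanders:** the pictures show them in place. I judged these by eye, without measuring any shift.

No check failed. The side camera put the left handle about 2 mm from where the scene camera did, which is within calibration error. I saw no sign of a strip being knocked aside.

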